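# Draw two test discs from the bottom of a gravity magazine into drying dishes

### The arm

A 6-joint arm with a two-finger parallel gripper is mounted at the origin on a cart in front of the work surface, level with it; the furniture and walls round the work are solid. World frame = base frame: x ahead of the robot, y to its left, z up, the work surface at z = 0. Lengths are in mm, angles in rad, forces in N, time in s.
With the tool pointing down it reaches from about 350 to 775 mm from the base axis. Payload 7.3 kg.
Tool frame: the origin (TCP) lies at the very end of the fingers, on their centre line; the grasp point (between the pads) lies 19 mm behind it (bot.tcp_to_grasp is the distance from the TCP to the grasp point, in mm); z points along the fingers, y is the direction in which the jaws open and shut (so a half turn about z gives the same grasp; the last joint's range is limited). The gripper opens to 92 mm and grips with 3 to 60 N. Pads are 19 mm wide; open, the fingers measure 130 mm over their backs; the gripper's body (75 mm by 190 mm) begins 47 mm behind the grasp point.
Start: joints at [-1.255, 0.342, 1.524, -0, 1.275, -0.146], TCP at [233.944, -470.018, 205.441] pointing down, gripper open.
Joint ranges: [-2.53, 2.53], [-0.77, 2.02], [0.04, 2.7], [-1, 4.14], [0.28, 2.66], [-3.11, 3.11]. Speed limits (rad/s): [2.57, 2.57, 3.14, 3.14, 3.14, 3.14].

### API

Orientations are given as [roll, pitch, yaw] about the fixed x, y, z axes, in that order (R = Rz(yaw) Ry(pitch) Rx(roll)).
In Python, from plant import bot gives the robot as it stands. The module is installed in compiled form; this text tells all that it offers.
- The arm moves only by the tool carry_out, never from a script. Its argument "motion" is a list of rows, each a list of 5 numbers: the closure, from 0 (fully open) to 1 (shut), then the shift along the tool's x, y, z in mm, then the turn about the tool's z in degrees. In form: [[claw, dx, dy, dz, spin], ...]. A call has 1 to 10 rows; each row is the pose to reach, as a shift and turn from the pose measured when the call began, along the tool's axes at that moment; what a row does not reach only later rows make up. A row lasts 1/8 s, in which the tool goes at most 62.5 mm and 10.7 degrees, less where a joint would pass 70% of its speed; a pose out of reach is approached as far as the arm can. A call with a gripper value outside its range is refused whole. The fingers move at their own pace and stop on an object; the grip force is fixed at half the most. Time passes only in rows, so rows that repeat a pose let the fingers close. It gives the time, the measured TCP pose, the force and the opening at its end, in the units of the state.
- bot.get_obs(): the state, without advancing time (a new reading comes with each control period).
- bot.capture(name): name is "scene" or "top" or "wrist"; returns a dict with "color" (420x560x3 uint8, red, green, blue), "depth" (420x560 float32, mm along the optical axis (not along the pixel's ray), 0 where there is no reading), "K" (3x3 intrinsics, pixels), "camera_from_world" (4x4, takes a point from world to camera coordinates). Camera axes: x right, y down, z forward; pixel columns grow to the right and rows downward; lengths in mm; the calibration is good to about 2 mm. A picture is of the moment at which its call begins.
- bot.close_job(): hands the job in, once; it reports no verdict.
The state is a dict: "time": time; "joint_positions": joint angles; "dq": joint speeds; "tau": joint torques, N m; "tool_pos": TCP position; "tcp_rot": TCP orientation; "contact_force": force on the tool from outside, world axes, zero at the start; "moment": the same for the moment, N m; "grip_width": finger opening in mm.
Only numpy, scipy, OpenCV 4.12 (cv2) and the standard library are available. Lean on these libraries where they do the work, as an engineer would, in place of code of your own. Each camera call takes 0.05 s, during which the arm holds its last target.

### The job

Draw two fired-clay test discs from the bottom of the disc feeder: work its pusher forward and then fully back once for each disc, so that the stack drops down every time, and leave it fully back. Set one disc flat in the middle of each aluminium dish, ready for drying; set them down, do not let them drop. Leave the other discs in the magazine and do not disturb the things standing around.

Things in the scene. Friction and masses are not known exactly. Their poses are not given: they have to be found in the camera images.
- feeder: Disc feeder fixed to the bench: an aluminium bar 330 x 34 mm, its top (the bed) 18 mm above the bench, with an upright square magazine of aluminium angles and black clamp frames, 102 mm tall, outside 64 x 64 mm. Origin on the bench under the middle of the magazine; x along the bar, the way discs come out; z up. Five discs stand in it in one stack on the bed; its end gap lets only the lowest out.
- outlet (a point): Point on the bed, 80 mm out along the feeder's x axis, 18 mm above the bench: the middle of where a disc lies after a full stroke. The landing is the open bar from the magazine to a low black end stop 150 mm from the feeder's origin, so two discs can lie on it one behind the other. A disc overhangs the bar by 5 mm on each side (feeder's +y and -y), where fingers can take it.
- pusher_grip (a point): Middle of the pusher's upright black round grip, 22 mm in diameter from 19 mm below to 24 mm above this point, then a 27 mm cap up to 30 mm above. 54 mm above the bench, on the bar's line, 147 mm behind the feeder's origin (its -x) when the pusher is fully back; it moves with the pusher. Guide rails below it reach 35 mm above the bench, 27 mm either side.
- pusher (a joint): Pusher travel along the feeder's x axis in m: 0 fully back, 0.090 fully forward (stops). 1.5 N friction, stays where left. Its blade, 12.5 mm high, meets the lowest disc after 10 mm and at full travel has it 80 mm from the feeder's origin; meanwhile the stack rests on the blade and drops one disc when it is fully back. A second stroke shoves a disc left on the landing on, to 124 mm.
- disc_1_centre (a point): Disc 1, the lowest in the stack at the start: a terracotta-coloured fired-clay disc 44 mm across, 14 mm thick, about 50 g, edges rounded; the point is its centre, z its axis. At the start it lies on the bed.
- disc_2_centre (a point): Disc 2, second from below at the start: the same kind of terracotta-coloured fired-clay disc 44 mm across, 14 mm thick, about 50 g, edges rounded; the point is its centre, z its axis.
- disc_3_centre (a point): Disc 3, third from below at the start: the same kind of terracotta-coloured fired-clay disc 44 mm across, 14 mm thick, about 50 g, edges rounded; the point is its centre, z its axis. It stays in the magazine, as do discs 4 and 5 above it.
- disc_4_centre (a point): Disc 4, fourth from below at the start: the same kind of terracotta-coloured fired-clay disc 44 mm across, 14 mm thick, about 50 g, edges rounded; the point is its centre, z its axis.
- disc_5_centre (a point): Disc 5, the top one: the same kind of terracotta-coloured fired-clay disc 44 mm across, 14 mm thick, about 50 g, edges rounded; the point is its centre, z its axis.
- dish_a: A loose, light (15 g) round aluminium drying dish on the bench, 68 mm across its rim, 7 mm high, with sloping sides and a flat floor 52 mm across; the origin is the middle of its underside. A disc set down in its middle lies with its underside about 1.5 mm above the bench. Fingers must stay above its rim, so hold a disc by its upper half.
- dish_b: A second dish like dish_a.
- pot_white: White screw-cap plastic pot, 48 mm across, 86 mm tall; origin at the middle of its underside. Leave it alone.
- dropper: Small amber dropper bottle with a black cap, 42 mm across, 72 mm tall; origin at the middle of its underside. Leave it alone.
- jar_small: Small white screw-cap jar, 43 mm across, 53 mm tall; origin at the middle of its underside. Leave it alone.
Mind the look-alikes: they are no part of the job. What is shaped like the dish_a but brown or purple is not meant.

How it is judged (in metres and radians):
On the way, in this order (a step that is already met when the one before it is completed fails the run):
1. the lowest disc (disc 1) has been pushed out on to the landing (x of disc_1_centre in the frame of feeder between 0.05 and 0.15 m and z of disc_1_centre in the frame of feeder between 0.02 and 0.03 m), for 0.05 s.
2. the stack has dropped: disc 2 lies on the bed under the stack (z of disc_2_centre in the frame of feeder between 0.021 and 0.029 m and horizontal distance between disc_2_centre and feeder below 0.008 m), for 0.1 s.
3. disc 2 has been pushed out on to the landing (x of disc_2_centre in the frame of feeder between 0.05 and 0.15 m and z of disc_2_centre in the frame of feeder between 0.02 and 0.03 m), for 0.05 s.
4. the stack has dropped again: disc 3 lies on the bed (z of disc_3_centre in the frame of feeder between 0.021 and 0.029 m and horizontal distance between disc_3_centre and feeder below 0.008 m), for 0.1 s.
At the end, for the whole second after the job is handed in: Discs 1 and 2 lie one in each dish, within 12 mm of the dish's middle, flat within 0.15 rad and at rest, released; the dishes stand level on the bench; the pusher is fully back (within 5 mm); discs 3, 4 and 5 have dropped and lie stacked in the magazine, disc 3 on the bed (all of step 4 and (((horizontal distance between disc_1_centre and dish_a below 0.012 m and height (world z) of disc_1_centre below 0.019 m and angle between disc_1_centre's own z axis and vertical below 0.15 rad) and (horizontal distance between disc_2_centre and dish_b below 0.012 m and height (world z) of disc_2_centre below 0.019 m and angle between disc_2_centre's own z axis and vertical below 0.15 rad)) or ((horizontal distance between disc_1_centre and dish_b below 0.012 m and height (world z) of disc_1_centre below 0.019 m and angle between disc_1_centre's own z axis and vertical below 0.15 rad) and (horizontal distance between disc_2_centre and dish_a below 0.012 m and height (world z) of disc_2_centre below 0.019 m and angle between disc_2_centre's own z axis and vertical below 0.15 rad))) and value of joint pusher below 0.005 m and z of disc_4_centre in the frame of feeder between 0.035 and 0.043 m and horizontal distance between each of disc_4_centre, disc_5_centre and feeder below 0.008 m and z of disc_5_centre in the frame of feeder between 0.049 and 0.057 m and angle between each of dish_a, dish_b's own z axis and vertical below 0.1 rad and linear speed of each of disc_1, disc_2, disc_3, dish_a, dish_b below 0.02 m/s); the robot touches nothing.
It fails at once if disc 1 or disc 2 is dropped (falls freely faster than 0.8 m/s, some 33 mm) ((contact force between the fingers and disc_1 below 0.05 N and linear speed of disc_1 above 0.8 m/s) or (contact force between the fingers and disc_2 below 0.05 N and linear speed of disc_2 above 0.8 m/s)).
It fails at once if a bystander (white pot, dropper bottle, small white jar) is moved by more than 30 mm (distance of any of pot_white, dropper, jar_small from where it was at the start of the episode above 0.03 m).
It also fails if it takes over 56 s, if anything falls off the work surface, if the arm or the gripper's body presses on something with over 40 N, if the wrist force passes 120 N, or if a joint passes its speed limit or range.

## Working session

There is one attempt and no reset: what is moved stays moved. The work goes in short steps, Python scripts to look and compute and a tool call to move; the robot and the scene stay as the last step left them, time stands still between calls to the robot, and variables do not carry over. Pictures are saved under pics/ and viewed, and the job is handed in when it is done.

Besides the shell and the picture viewer there is one more tool, called after ">>>" as a command line: name --pt "numbers of a row" for each row, then --argument value for the rest. carry_out: Moves the arm, as the interface text tells. Its arguments: {"type":"object","properties":{"motion":{"type":"array","items":{"type":"array","items":{"type":"number"}}}},"required":["motion"]}

```bash
mkdir -p pics
cat > h.py <<'E'
import numpy as np, cv2
from plant import bot
def snap(cam,name):
    c=bot.capture(cam); np.savez(''+name+'.npz',**c)
    cv2.imwrite('pics/'+name+'.png',c['color'][:,:,::-1]); return c
def load(name): return dict(np.load(''+name+'.npz'))
def ray(c,u,v):
    T=c['camera_from_world'];R=T[:3,:3];o=-R.T@T[:3,3]
    d=R.T@np.linalg.inv(c['K'])@np.array([u,v,1.]);return o,d
def onplane(c,u,v,z):
    o,d=ray(c,u,v);return o+d*(z-o[2])/d[2]
def pix(c,p):
    q=c['camera_from_world']@np.append(p,1.);w=c['K']@q[:3];return w[:2]/w[2]
def cloud(c):
    d=c['depth'];h,w=d.shape;u,v=np.meshgrid(np.arange(w),np.arange(h))
    T=c['camera_from_world'];p=np.stack([u,v,np.ones_like(u)],-1)@np.linalg.inv(c['K']).T*d[...,None]
    return (p-T[:3,3])@T[:3,:3]
E
python3 - <<'E'
from h import *
for n in ['scene','top','wrist']:
    c=snap(n,n+'0')
print(bot.get_obs())
E
```

```text
{'time': 0.15, 'joint_positions': array([-1.25502445e+00,  3.42574386e-01,  1.52477036e+00, -1.46616731e-05,
        1.27540350e+00, -1.45987592e-01]), 'dq': array([-0.00096934, -0.00352742, -0.00206372,  0.00011013, -0.00066083,
       -0.00274055]), 'tau': array([ 1.66232283e-03, -4.31470156e+01, -2.44352406e+01,  7.17997877e-02,
        5.37300040e-02, -9.46259843e-05]), 'tool_pos': array([ 233.82139951, -469.69953536,  204.90805468]), 'tcp_rot': array([-3.14044731e+00, -1.54231706e-04,  4.61763652e-01]), 'contact_force': array([ 1.16235354,  0.54724455, -0.48862283]), 'moment': array([-0.00723166,  0.020631  , -0.07217241]), 'grip_width': 92.02686197294506}
```

View pics/scene0.png

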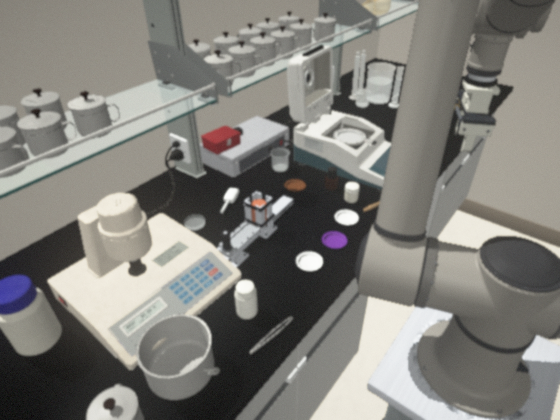

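View pics/top0.png

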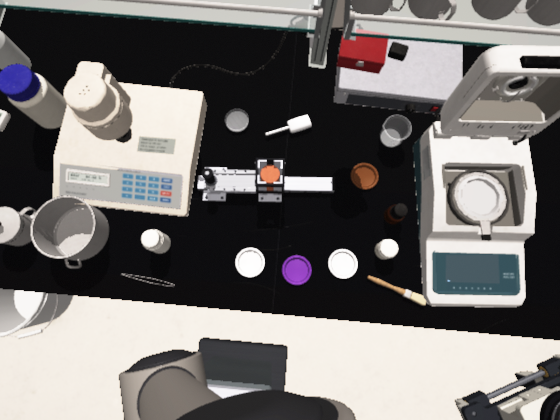

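View pics/wrist0.png

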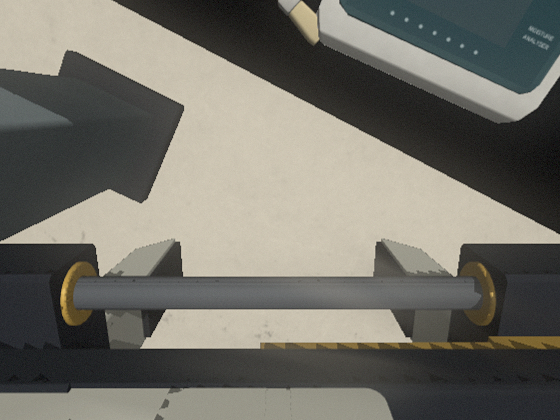

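Run:
```python
from h import *
c=load('top0')
im=c['color'][100:300,190:420,::-1]
cv2.imwrite('pics/top0z.png',cv2.resize(im,None,fx=3,fy=3,interpolation=cv2.INTER_CUBIC))
P=cloud(c)
for n,(u,v) in dict(grip=(208,174),barend=(325,184),mag=(270,174),dL=(250,263),dR=(343,264),pur=(297,270),brown=(365,176),glass=(237,120),pot=(152,238),drop=(400,210),jar=(388,247),bench=(300,220),stop=(331,184)).items():
    print(n,P[v,u].round(1),c['color'][v,u])
print(c['K'])
T=c['camera_from_world'];print(-T[:3,:3].T@T[:3,3])
c=load('scene0');T=c['camera_from_world'];print(c['K'],-T[:3,:3].T@T[:3,3])
im=c['color'][160:300,180:400,::-1]
cv2.imwrite('pics/scene0z.png',cv2.resize(im,None,fx=3.6,fy=3.6,interpolation=cv2.INTER_CUBIC))
```

```text
grip [605.7  66.8  82.7] [139 137 141]
barend [ 626.  -203.4   21.3] [249 248 250]
mag [617.1 -71.8  86.8] [238 143 100]
dL [423.8 -42.7   4.1] [254 254 253]
dR [ 441.6 -259.5   -1.4] [254 253 253]
pur [ 417.8 -153.1    1. ] [154  70 198]
brown [ 662.9 -303.6   -1.1] [145  82  49]
glass [7.83e+02 2.86e+01 3.00e-01] [162 160 159]
pot [450.9 167.7  83.1] [252 251 249]
drop [ 564.5 -367.1   72.5] [41 39 37]
jar [ 482.5 -347.9   52.7] [253 251 249]
bench [ 5.371e+02 -1.514e+02 -1.000e-01] [14 12 15]
stop [ 628.5 -218.3   17.5] [235 234 237]
[[381.36204852   0.         273.13157445]
 [  0.         381.36204852 206.90932429]
 [  0.           0.           1.        ]]
[345.75210826 -99.05833897 897.24279598]
[[409.10313725   0.         282.38167019]
 [  0.         409.10313725 210.22489831]
 [  0.           0.           1.        ]] [ 15.28301974 599.34149404 757.12895423]
```

View pics/top0z.png

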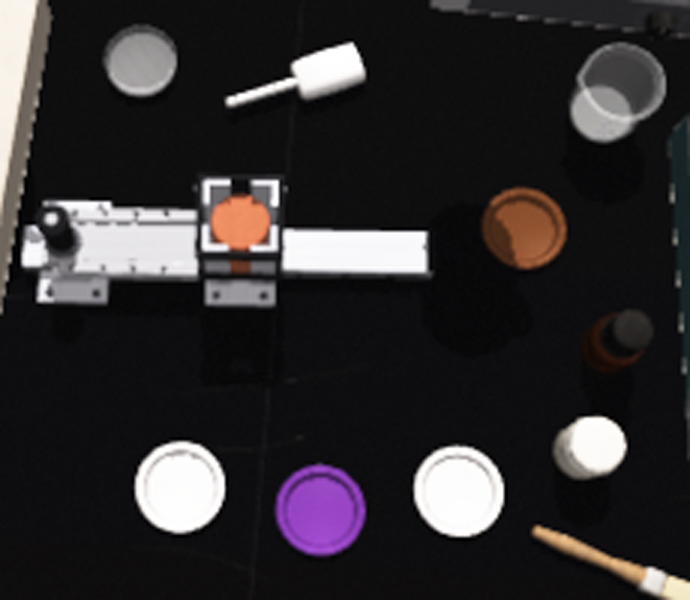

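View pics/scene0z.png

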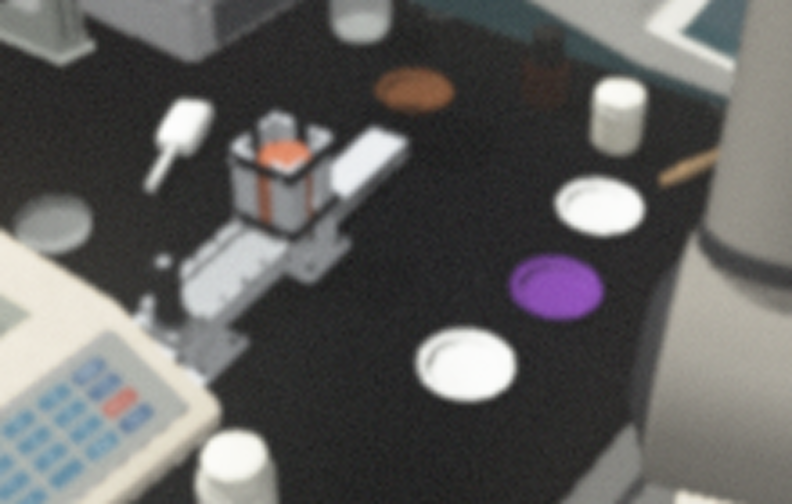

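Run:
```python
from h import *
def comp(c,mask,box):
    u0,v0,u1,v1=box; m=np.zeros(mask.shape,np.uint8); m[v0:v1,u0:u1]=mask[v0:v1,u0:u1]
    n,l,s,ce=cv2.connectedComponentsWithStats(m); k=1+np.argmax(s[1:,4])
    cn,_=cv2.findContours((l==k).astype(np.uint8),0,1); return cn[0]
def tri(c1,p1,c2,p2):
    o1,d1=ray(c1,*p1);o2,d2=ray(c2,*p2);d1/=np.linalg.norm(d1);d2/=np.linalg.norm(d2)
    A=np.stack([d1,-d2],1);t=np.linalg.lstsq(A,o2-o1,rcond=None)[0]
    a=o1+t[0]*d1;b=o2+t[1]*d2;return (a+b)/2,np.linalg.norm(a-b)
t=load('top0');s=load('scene0')
gt=t['color'].min(2);gs=s['color'].min(2)
for n,bt,bs in [('L',(230,240,275,285),(290,245,330,275)),('R',(325,245,365,285),(330,205,362,228))]:
    ct=comp(t,(gt>110).astype(np.uint8),bt);cs=comp(s,(gs>100).astype(np.uint8),bs)
    et=cv2.fitEllipse(cv2.convexHull(ct));es=cv2.fitEllipse(cv2.convexHull(cs))
    print(n,et,es); print(onplane(t,*et[0],7).round(1),onplane(s,*es[0],7).round(1),tri(t,et[0],s,es[0]))
# bar on landing, top view: rows per column
for u in range(288,332,5):
    col=gt[165:205,u].astype(float); idx=np.where(col>120)[0]+165
    a,b=idx.min(),idx.max(); print(u,a,b,onplane(t,u,(a+b)/2,18).round(1),gt[a-2:a+2,u],gt[b-1:b+4,u])
print(gt[184,322:340])
# disc top
hsv=cv2.cvtColor(t['color'],cv2.COLOR_RGB2HSV)
m=((hsv[...,0]<14)&(hsv[...,1]>120)&(hsv[...,2]>150)).astype(np.uint8)
cd=comp(t,m,(255,160,285,187));e=cv2.fitEllipse(cd);print('disc',e,cv2.boundingRect(cd),onplane(t,*e[0],88))
# cloud
P=cloud(t);Z=P[...,2]
for nm,box,z0,z1 in [('magtop',(245,150,300,200),97,108),('grip',(195,160,225,200),78,92)]:
    u0,v0,u1,v1=box;q=P[v0:v1,u0:u1].reshape(-1,3);q=q[(q[:,2]>z0)&(q[:,2]<z1)]
    print(nm,len(q),q.mean(0).round(1),q.min(0).round(1),q.max(0).round(1))
    if len(q)>5: print(cv2.minAreaRect(q[:,:2].astype(np.float32)))
q=P[170:200,285:330].reshape(-1,3);q=q[(q[:,2]>14)&(q[:,2]<23)];print('bar',np.median(q[:,2]),cv2.minAreaRect(q[:,:2].astype(np.float32)))
```

```text
L ((249.53707885742188, 261.8688049316406), (29.97201919555664, 30.364181518554688), 23.25041389465332) ((308.9507751464844, 260.72808837890625), (21.03275489807129, 28.299095153808594), 93.63101196289062)
[426.  -41.6   7. ] [424.2 -42.4   7. ] (array([425.10842547, -42.02479419,   6.99498687]), np.float64(1.989063883056225))
R ((342.4351501464844, 263.2490234375), (29.4117431640625, 30.727825164794922), 134.91941833496094) ((346.2083435058594, 216.7852020263672), (16.819904327392578, 25.20816421508789), 96.45388793945312)
[ 442.3 -256.6    7. ] [ 440.4 -258.8    7. ] (array([ 440.9805604 , -256.99069077,    8.12080527]), np.float64(2.738129699486468))
288 177 189 [ 621.4 -114.8   18. ] [ 14 109 233 249] [248 222 115  48  28]
293 177 190 [ 621.2 -126.9   18. ] [ 14 106 231 249] [235 151  55  32   9]
298 177 190 [ 622.3 -138.9   18. ] [ 15 103 230 249] [238 160  56  33   9]
303 177 190 [ 623.4 -150.9   18. ] [ 14  50 223 249] [240 173  62  28   9]
308 177 190 [ 624.5 -162.9   18. ] [ 14  50 222 248] [244 185  64  33   6]
313 177 190 [ 625.6 -174.9   18. ] [ 14  50 224 248] [246 192  
[... 246 characters left out ...]
248 248 248 248 248 248 248 234 112  13  15  11   8   8   9  10]
disc ((269.62054443359375, 173.71546936035156), (16.26944923400879, 18.668079376220703), 87.1634292602539) (260, 165, 20, 18) [617.24093926 -70.97647401  88.        ]
magtop 350 [617.  -71.6 100.3] [ 584.9 -106.5   97.1] [653.  -36.4 105.8]
((618.6954345703125, -71.64282989501953), (63.824546813964844, 66.60796356201172), 5.132301330566406)
grip 107 [608.3  68.8  83.4] [596.   55.9  78.4] [622.5  81.   88. ]
((608.8284301757812, 69.1131820678711), (24.796239852905273, 25.232894897460938), 27.343921661376953)
bar 17.065928668024526 ((625.5045166015625, -160.4990234375), (35.40984344482422, 106.7474365234375), 3.7300915718078613)
```

```bash
cat >> h.py <<'E'
def go(x,y,z,yawdeg=None):
    o=bot.get_obs();from scipy.spatial.transform import Rotation as R
    Rm=R.from_euler('xyz',o['tcp_rot']).as_matrix();d=Rm.T@(np.array([x,y,z])-o['tool_pos'])
    s=0 if yawdeg is None else -((yawdeg-np.degrees(o['tcp_rot'][2])+180)%360-180)
    print('t',o['time'],'pos',o['tool_pos'].round(1),'yaw',np.degrees(o['tcp_rot'][2]).round(2),'F',o['contact_force'].round(1),'w',round(o['grip_width'],1),'-> shift',d.round(1),'spin',round(s,2))
E
python3 - <<'E'
from h import *
P=cloud(load('top0'))
for (x0,x1,y0,y1) in [(540,680,20,200),(680,760,20,130),(480,540,20,200),(540,700,-110,-30)]:
    m=(P[...,0]>x0)&(P[...,0]<x1)&(P[...,1]>y0)&(P[...,1]<y1);q=P[m]
    h=q[q[:,2]>45];print((x0,x1,y0,y1),q[:,2].max().round(1), h.min(0) if len(h) else '', h.max(0) if len(h) else '')
b=P[170:180,150:200];print(b[5,::5].round(0))
go(520,-60,330,94.1)
E
```

```text
(540, 680, 20, 200) 88.0 [540.49554111  55.89759035  45.01899013] [679.96959357 199.9937702   88.03677298]
(680, 760, 20, 130) 76.5 [680.38127932 107.10734317  45.39471442] [759.85106771 129.9518501   76.48213727]
(480, 540, 20, 200) 46.2 [536.51163409 135.79787801  45.00899234] [539.34749811 188.71110357  46.21026181]
(540, 700, -110, -30) 105.8 [ 584.93542774 -106.67468243   45.08880914] [652.96288126 -36.06450922 105.76159963]
[[597. 202.  65.]
 [598. 191.  65.]
 [599. 179.  66.]
 [600. 168.  66.]
 [601. 156.  66.]
 [602. 145.  66.]
 [602. 133.  67.]
 [604. 123.  64.]
 [606. 112.  63.]
 [627. 115.   0.]]
t 0.15 pos [ 233.8 -469.7  204.9] yaw 26.46 F [ 1.2  0.5 -0.5] w 92.0 -> shift [ 438.8 -239.4 -124.8] spin -67.64
```

>>> carry_out --pt "0 49 -27 -14 -10" --pt "0 98 -53 -28 -20" --pt "0 146 -80 -42 -30" --pt "0 195 -106 -55 -40" --pt "0 244 -133 -69 -50" --pt "0 293 -160 -83 -60" --pt "0 341 -186 -97 -67.6" --pt "0 390 -213 -111 -67.6" --pt "0 439 -239 -125 -67.6" --pt "0 439 -239 -125 -67.6"

```text
time: 1.4
tool_pos: [522.0, -57.2, 330.5]
tcp_rot: [3.141, -0.002, 1.647]
contact_force: [0.1, -0.2, -0.1]
grip_width: 91.7
```

Run:
```python
from h import *
c=snap('wrist','w1'); go(520,-60,330,94.1); snap('top','top1')
T=c['camera_from_world'];print(-T[:3,:3].T@T[:3,3],T[2,:3])
```

```text
t 1.45 pos [520.9 -58.8 329.9] yaw 94.25 F [ 0.2 -0.9  0. ] w 91.7 -> shift [-1.1 -1.  -0.1] spin 0.15
[516.62474628  14.05408464 510.34402263] [ 0.01978657 -0.26020316 -0.96535113]
```

View pics/w1.png

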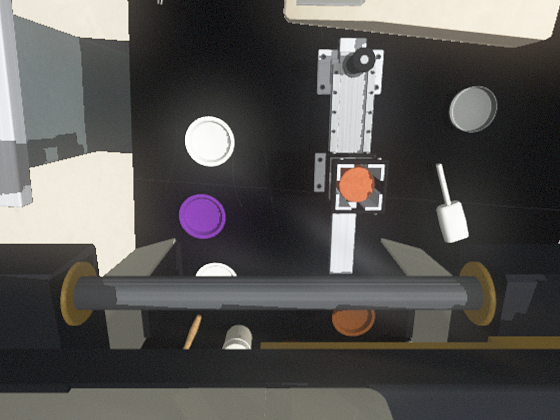

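Run:
```python
from h import *
c=load('w1');im=c['color'][30:280,290:420,::-1]
cv2.imwrite('pics/w1z.png',cv2.resize(im[:125],None,fx=4.5,fy=4.5,interpolation=cv2.INTER_CUBIC))
cv2.imwrite('pics/w1y.png',cv2.resize(im[110:],None,fx=4.2,fy=4.2,interpolation=cv2.INTER_CUBIC))
g=c['color'].min(2)
m=np.zeros_like(g);m[110:170,180:240]=(g[110:170,180:240]>110);cn=max(cv2.findContours(m,0,1)[0],key=cv2.contourArea)
e=cv2.fitEllipse(cv2.convexHull(cn));print('dishL',e,onplane(c,*e[0],7).round(1))
for v in list(range(100,150,8))+list(range(218,268,6)):
    i=np.where(g[v,315:385]>130)[0]+315
    print(v,i.min(),i.max(),onplane(c,i.min()-.5,v,18).round(1),onplane(c,i.max()+.5,v,18).round(1))
P=cloud(c)
for nm,box,z0,z1 in [('magtop',(320,150,395,220),97,108),('grip',(340,40,385,80),80,92)]:
    u0,v0,u1,v1=box;q=P[v0:v1,u0:u1].reshape(-1,3);q=q[(q[:,2]>z0)&(q[:,2]<z1)]
    print(nm,len(q),q.mean(0).round(1),q.min(0).round(1),q.max(0).round(1),cv2.minAreaRect(q[:,:2].astype(np.float32)))
t=load('top0');
```

```text
dishL ((209.3223419189453, 140.9833221435547), (48.89704513549805, 51.39976501464844), 142.47659301757812) [425.5 -38.5   7. ]
100 332 373 [586.6  28.3  18. ] [641.8  32.5  18. ]
108 332 373 [587.8  18.1  18. ] [643.3  22.4  18. ]
116 331 372 [587.6   7.8  18. ] [643.4  12.   18. ]
124 331 371 [588.8  -2.6  18. ] [643.6   1.6  18. ]
132 331 370 [590. -13.  18.] [643.8  -8.9  18. ]
140 330 370 [589.9 -23.7  18. ] [645.3 -19.5  18. ]
148 330 369 [591.1 -34.4  18. ] [645.5 -30.3  18. ]
218 332 355 [ 605.3 -133.6   18. ] [ 639.6 -131.    18. ]
224 332 355 [ 606.3 -142.6   18. ] [ 640.8 -140.    18. ]
230 332 354 [ 607.4 -151.7   18. ] [ 640.6 -149.2   18. ]
236 331 354 [ 607. -161.   18.] [ 641.8 -158.3   18. ]
242 331 354 [ 608.  -170.2   18. ] [ 643.  -167.6   18. ]
248 331 353 [ 609.1 -179.6   18. ] [ 642.8 -177.    18. ]
254 331 353 [ 610.2 -189.    18. ] [ 644.  -186.4   18. ]
260 330 352 [ 609.8 -198.7   18. ] [ 643.8 -196.1   18. ]
266 330 352 [ 610.9 -208.3   18. ] [ 645.1 -205.7   18. ]
magtop 1358 [617.  -66.5 101.1] [ 583.3 -103.2   97. ] [652.4 -33.4 104.2] ((617.5755615234375, -67.70614624023438), (65.05924987792969, 67.28468322753906), 4.495930194854736)
grip 477 [606.7  72.4  84.6] [594.   59.8  80.1] [619.7  85.2  87.2] ((606.7522583007812, 72.31534576416016), (25.64765167236328, 25.020999908447266), 5.050029754638672)
```

View pics/w1z.png

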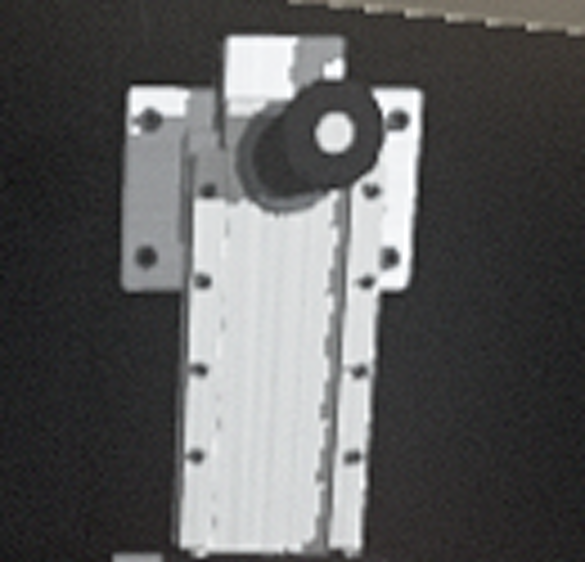

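View pics/w1y.png

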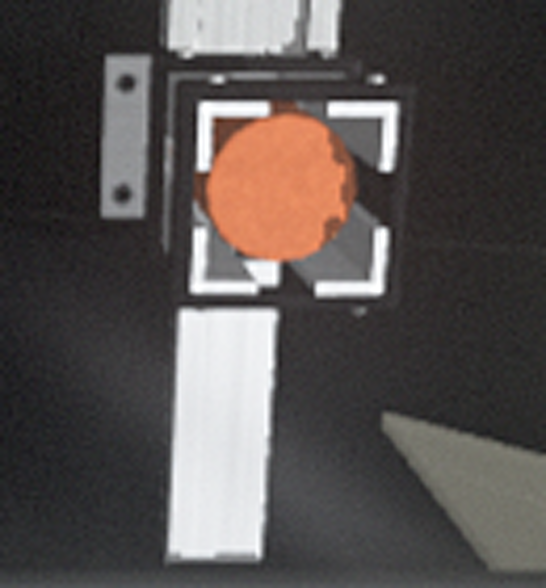

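Run:
```python
from h import *
go(607.5,71,200,94.4);go(607.5,71,46,94.4)
```

```text
t 1.5 pos [520.2 -59.9 329.7] yaw 94.14 F [ 0.5 -0.2 -0.4] w 91.8 -> shift [124.2  96.7 129.6] spin -0.26
t 1.5 pos [520.2 -59.9 329.7] yaw 94.14 F [ 0.5 -0.2 -0.4] w 91.8 -> shift [124.   97.  283.6] spin -0.26
```

>>> carry_out --pt "0 40 31 30 -0.3" --pt "0 80 62 60 -0.3" --pt "0 124 97 90 -0.3" --pt "0 124 97 140 -0.3" --pt "0 124 97 190 -0.3" --pt "0 124 97 210 -0.3" --pt "0 124 97 210 -0.3" --pt "0 124 97 210 -0.3"

```text
time: 2.5
tool_pos: [608.3, 69.9, 120.9]
tcp_rot: [3.141, -0.001, 1.647]
contact_force: [-0.9, -0.1, 0.1]
grip_width: 91.8
```

Run:
```python
from h import *
c=snap('wrist','w2'); go(607.5,71,46,94.4)
```

```text
t 2.55 pos [608.5  70.2 121.2] yaw 94.38 F [-0.4  0.3 -0.7] w 91.9 -> shift [ 0.9 -1.  75.2] spin -0.02
```

View pics/w2.png

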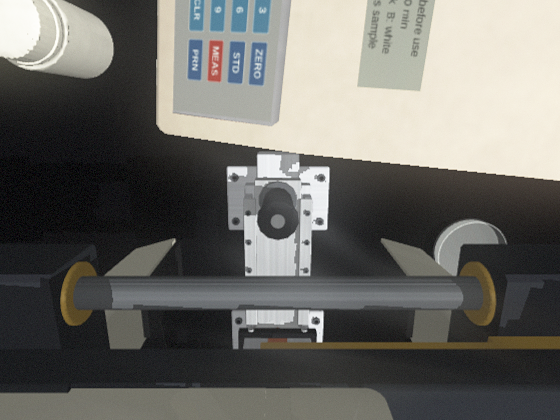

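Run:
```python
from h import *
c=load('w2');print(onplane(c,278,221,84),pix(c,[608.5,70.2,84]));P=cloud(c)
q=P[195:245,250:305].reshape(-1,3);q=q[(q[:,2]>80)&(q[:,2]<90)];print(q.mean(0),cv2.minAreaRect(q[:,:2].astype(np.float32)))
```

```text
[608.28555565  71.63784808  84.        ] [278.164306   223.17718388]
[607.66014001  73.43838156  84.73870949] ((607.94189453125, 72.70822143554688), (26.15728759765625, 26.216751098632812), 4.293961524963379)
```

>>> carry_out --pt "0 1.5 -0.5 30 0" --pt "0 1.5 -0.5 60 0" --pt "0 1.5 -0.5 75 0" --pt "0 1.5 -0.5 75 0" --pt "1 1.5 -0.5 75 0" --pt "1 1.5 -0.5 75 0" --pt "1 1.5 -0.5 75 0" --pt "1 1.5 -0.5 75 0" --pt "1 1.5 -0.5 75 0"

```text
time: 3.68
tool_pos: [608.0, 71.7, 46.3]
tcp_rot: [3.14, -0.001, 1.647]
contact_force: [-0.1, -0.1, 0.7]
grip_width: 46.4
```

Run:
```python
from h import *
go(607.5+90*.0767,71-90*.997,46,94.4)
```

```text
t 3.675 pos [608.   71.7  46.3] yaw 94.38 F [-0.1 -0.1  0.7] w 46.4 -> shift [-90.6  -0.5   0.3] spin -0.02
```

>>> carry_out --pt "1 0 0 0 0" --pt "1 0 0 0 0" --pt "1 0 0 0 0" --pt "1 0 0 0 0" --pt "1 0 0 0 0"

```text
time: 4.3
tool_pos: [608.0, 71.7, 46.3]
tcp_rot: [3.14, -0.001, 1.647]
contact_force: [0.6, 0.5, -0.6]
grip_width: 25.4
```

>>> carry_out --pt "1 0 0 0 0" --pt "1 0 0 0 0" --pt "1 -8 0 0 0" --pt "1 -18 0 0 0" --pt "1 -31 0 0 0" --pt "1 -44 0 0 0" --pt "1 -57 0 0 0" --pt "1 -70 0 0 0" --pt "1 -82 0 0 0" --pt "1 -90 0 0 0"

```text
time: 5.55
tool_pos: [614.1, -12.7, 46.2]
tcp_rot: [3.141, -0.011, 1.645]
contact_force: [-0.8, 44.5, 6.1]
grip_width: 25.4
```

>>> carry_out --pt "1 0 0 0 0"

```text
time: 5.68
tool_pos: [614.1, -11.9, 46.3]
tcp_rot: [3.141, -0.013, 1.646]
contact_force: [0.7, -2.7, -0.3]
grip_width: 25.4
```

Run:
```python
from h import *
go(608+90*.0767,71.7-90*.997,46,94.4)
snap('scene','s3');c=snap('wrist','w3')
go(608,71.7,46.3,94.4)
im=load('s3')['color'][170:270,200:320,::-1]
cv2.imwrite('pics/s3z.png',cv2.resize(im,None,fx=5,fy=5,interpolation=cv2.INTER_CUBIC))
```

```text
t 5.675 pos [614.1 -11.9  46.3] yaw 94.29 F [ 0.7 -2.7 -0.3] w 25.4 -> shift [-6.2  0.3  0.2] spin -0.11
t 5.775 pos [614.1 -12.1  46.3] yaw 94.27 F [-0.2  8.9  1.4] w 25.4 -> shift [84.   0.1  1. ] spin -0.13
```

View pics/s3z.png

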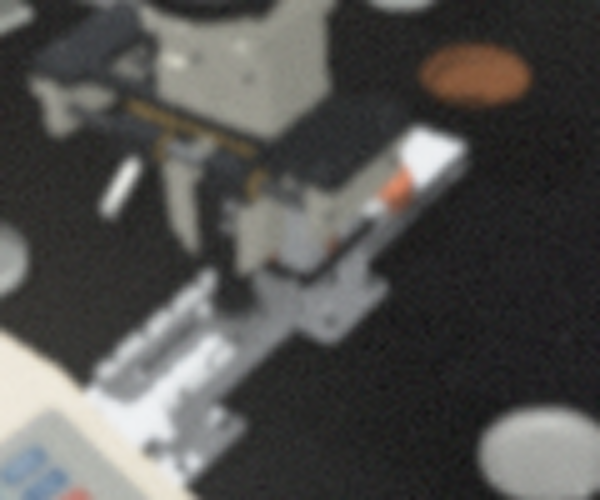

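View pics/w3.png

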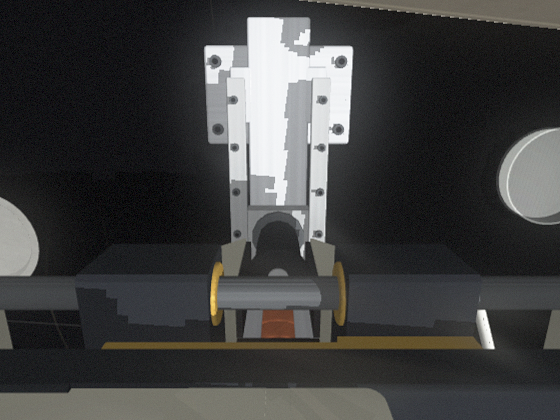

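Run:
```python
from h import *
c=load('s3')
hsv=cv2.cvtColor(c['color'],cv2.COLOR_RGB2HSV)
m=((hsv[...,0]<16)&(hsv[...,1]>90)&(hsv[...,2]>90))
m[:200]=0;m[225:]=0;m[:,:268]=0;m[:,290:]=0
vs,us=np.nonzero(m);print(us.min(),us.max(),vs.min(),vs.max())
P=cloud(c)[m];P=P[(P[:,2]>20)]
d=np.array([.0767,-.997]);n=np.array([.997,.0767]);o=np.array([618,-70.])
q=P[:,:2]-o;print(len(P),P[:,2].max(),(q@d).min(),(q@d).max(),(q@n).min(),(q@n).max())
go(608,71.7,46.3,94.4)
```

```text
276 281 204 211
29 137.30802127611 -36.92287699291172 89.9293236553313 -90.12984371943571 -14.7521335524139
t 5.775 pos [614.1 -12.1  46.3] yaw 94.27 F [-0.2  8.9  1.4] w 25.4 -> shift [84.   0.1  1. ] spin -0.13
```

Run:
```python
from h import *
c=load('s3')
d=np.array([.0767,-.997]);n=np.array([.997,.0767]);o=np.array([618,-70.])
for s in (102,96,90): print(s,[pix(c,np.append(o+d*s,z)).round(1) for z in (18,25,32)])
for uv in [(281,204),(281,206),(280,208)]:
    q=onplane(c,*uv,32)[:2]-o;print(uv,q@d,q@n)
    q=onplane(c,*uv,25)[:2]-o;print(uv,q@d,q@n)
im=c['color'][195:220,265:295];print(im[8:16,10:22,0]);print(im[8:16,10:22,2])
```

```text
102 [array([278.1, 205.1]), array([278.1, 203.2]), array([278.1, 201.3])]
96 [array([277. , 206.1]), array([277. , 204.2]), array([277. , 202.4])]
90 [array([275.9, 207.1]), array([275.9, 205.3]), array([275.9, 203.4])]
(281, 204) 95.61012027392643 -14.560458032229626
(281, 204) 103.42142589406876 -9.395764043670022
(281, 206) 87.39121018033107 -19.9404495427912
(281, 206) 95.12317491866312 -14.827691062190624
(280, 208) 77.69636112334472 -22.793846640142288
(280, 208) 85.33473706894871 -17.708633301084866
[[130 132 132 132 150 185 217 229 235 234 234 227]
 [136 137 140 150 169 192 214 226 231 234 226 210]
 [137 145 150 171 190 204 211 214 224 223 208 167]
 [143 152 170 198 207 209 196 189 195 194 161 124]
 [150 167 188 206 210 197 173 152 155 145 115  91]
 [164 180 194 197 190 169 143 123 114 102  88  76]
 [179 182 182 170 157 137 117 103  92  79  72  70]
 [186 178 161 144 131 118 101  84  73  72  63  52]]
[[122 124 123 119 124 143 182 221 236 239 238 233]
 [127 127 126 126 122 123 152 202 230 238 232 217]
 [127 128 124 123 115 110 129 174 220 228 215 175]
 [129 124 120 119 107 104 109 149 191 201 169 129]
 [125 119 112 107 101  95  94 118 150 148 118  96]
 [128 116 105  95  93  80  77  91 107 103  90  80]
 [144 124 106  85  78  67  65  75  84  81  74  73]
 [172 148 112  83  68  64  62  66  69  72  65  54]]
```

>>> carry_out --pt "1 10 0 0 0" --pt "1 22 0 0 0" --pt "1 34 0 0 0" --pt "1 46 0 0 0" --pt "1 58 0 0 0" --pt "1 70 0 0 0" --pt "1 80 0 0 0" --pt "1 86 0 0 0" --pt "1 88 0 0 0" --pt "1 89 0 0 0"

```text
time: 7.02
tool_pos: [607.5, 77.5, 46.5]
tcp_rot: [3.141, -0.013, 1.646]
contact_force: [6.0, -1.9, -11.7]
grip_width: 25.2
```

>>> carry_out --pt "1 0.5 0 0 0" --pt "1 1 0 0 0" --pt "1 1 0 0 0"

```text
time: 7.4
tool_pos: [607.5, 77.9, 46.4]
tcp_rot: [3.141, -0.012, 1.646]
contact_force: [2.9, -5.8, -8.6]
grip_width: 25.3
```

Run:
```python
from h import *
c=snap('top','top4');snap('scene','s4');go(614.1,-12,46.3,94.4)
im=c['color'][140:210,190:350,::-1]
a=cv2.resize(im,None,fx=4.5,fy=4.5,interpolation=cv2.INTER_CUBIC);cv2.imwrite('pics/top4z.png',a)
im=load('s4')['color'][170:270,200:320,::-1]
cv2.imwrite('pics/s4z.png',cv2.resize(im,None,fx=5,fy=5,interpolation=cv2.INTER_CUBIC))
```

```text
t 7.5 pos [607.5  77.9  46.4] yaw 94.29 F [ 3.4 -4.8 -8. ] w 25.2 -> shift [-90.1  -0.1  -1. ] spin -0.11
```

View pics/top4z.png

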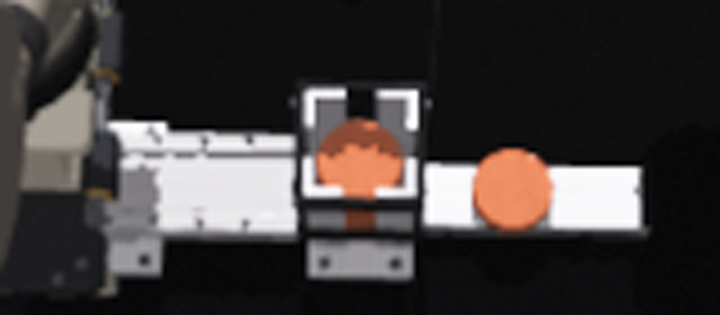

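View pics/s4z.png

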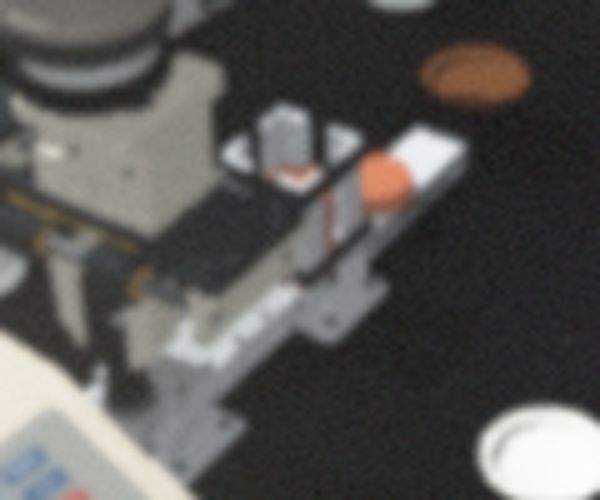

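```bash
cat >> h.py <<'E'
def tmask(c): 
    hsv=cv2.cvtColor(c['color'],cv2.COLOR_RGB2HSV)
    return ((hsv[...,0]<16)&(hsv[...,1]>110)&(hsv[...,2]>110)).astype(np.uint8)
E
python3 - <<'E'
from h import *
for nm in ('top0','top4'):
    c=load(nm);P=cloud(c);q=P[168:180,264:276].reshape(-1,3);q=q[(tmask(c)[168:180,264:276]>0).ravel()];print(nm,len(q),np.percentile(q[:,2],[5,50,95]).round(1))
c=load('top4');m=tmask(c);m[:,:290]=0;m[:,320:]=0;m[:160]=0;m[200:]=0
cn=max(cv2.findContours(m,0,1)[0],key=cv2.contourArea);e=cv2.fitEllipse(cn);print(e,onplane(c,*e[0],30),np.median(cloud(c)[m>0][:,2]))
s=load('s4');m=tmask(s);m[:195]=0;m[215:]=0;m[:,268:]*=1;m[:,:268]=0;m[:,290:]=0
cn=max(cv2.findContours(m,0,1)[0],key=cv2.contourArea);e=cv2.fitEllipse(cn);print(e,onplane(s,*e[0],26))
E
```

```text
top0 144 [84.6 87.  89.4]
top4 142 [70.6 73.3 75.9]
((303.1815490722656, 181.6289520263672), (16.73139762878418, 17.652864456176758), 178.15963745117188) [ 624.31274678 -150.31325622   30.        ] 30.89017010374472
((276.3232421875, 206.0608673095703), (8.337907791137695, 11.070212364196777), 161.0489959716797) [ 620.57060975 -156.32926311   26.        ]
```

>>> carry_out --pt "1 -8 0 0 0" --pt "1 -18 0 0 0" --pt "1 -30 0 0 0" --pt "1 -42 0 0 0" --pt "1 -54 0 0 0" --pt "1 -66 0 0 0" --pt "1 -77 0 0 0" --pt "1 -85 0 0 0" --pt "1 -88 0 0 0" --pt "1 -89 0 0 0"

```text
time: 8.75
tool_pos: [614.1, -11.6, 46.2]
tcp_rot: [3.141, -0.012, 1.645]
contact_force: [-3.2, 2.9, 5.9]
grip_width: 25.3
```

>>> carry_out --pt "1 0 0 0 0" --pt "1 10 0 0 0" --pt "1 22 0 0 0" --pt "1 34 0 0 0" --pt "1 46 0 0 0" --pt "1 58 0 0 0" --pt "1 70 0 0 0" --pt "1 80 0 0 0" --pt "1 86 0 0 0" --pt "1 88 0 0 0"

```text
time: 10.0
tool_pos: [607.5, 77.2, 46.5]
tcp_rot: [3.142, -0.012, 1.646]
contact_force: [5.4, -1.1, -11.0]
grip_width: 25.6
```

Run:
```python
from h import *
c=snap('top','top5');go(607.5,77.9,46.4,94.4);P=cloud(c);q=P[168:180,264:276].reshape(-1,3);q=q[(tmask(c)[168:180,264:276]>0).ravel()];print(len(q),np.percentile(q[:,2],[5,50,95]).round(1))
```

```text
t 10.05 pos [607.5  77.3  46.5] yaw 94.28 F [  4.8   0.5 -11.2] w 25.4 -> shift [0.6 0.  0.1] spin -0.12
126 [56.7 58.6 60.9]
```

>>> carry_out --pt "1 1 0 0 0" --pt "1 1.5 0 0 0" --pt "1 1.5 0 0 0" --pt "1 1 0 0 0" --pt "0 1 0 0 0" --pt "0 1 0 0 0" --pt "0 1 0 0 0" --pt "0 1 0 0 0" --pt "0 1 0 0 0" --pt "0 1 0 0 0"

```text
time: 11.3
tool_pos: [607.4, 78.3, 46.5]
tcp_rot: [3.141, -0.013, 1.646]
contact_force: [0.3, 0.7, -0.7]
grip_width: 80.6
```

>>> carry_out --pt "0 0 0 0 0" --pt "0 0 0 -30 0" --pt "0 0 0 -90 0" --pt "0 0 0 -150 0" --pt "0 -50 0 -200 0" --pt "0 -110 0 -250 0" --pt "0 -110 0 -250 0"

```text
time: 12.18
tool_pos: [616.5, -37.2, 298.1]
tcp_rot: [3.137, -0.011, 1.643]
contact_force: [0.1, -0.2, -0.1]
grip_width: 92.0
```

Run:
```python
from h import *
c=snap('top','top6');s=snap('scene','s6');w=snap('wrist','w6');go(627,-195,150,94.4)
im=c['color'][140:300,190:370,::-1]
cv2.imwrite('pics/top6z.png',cv2.resize(im,None,fx=4,fy=4,interpolation=cv2.INTER_CUBIC))
```

```text
t 12.325 pos [616.  -35.2 295.4] yaw 94.19 F [ 0.4 -0.3 -0.5] w 92.2 -> shift [-162.    -0.9  143.4] spin -0.21
```

View pics/top6z.png

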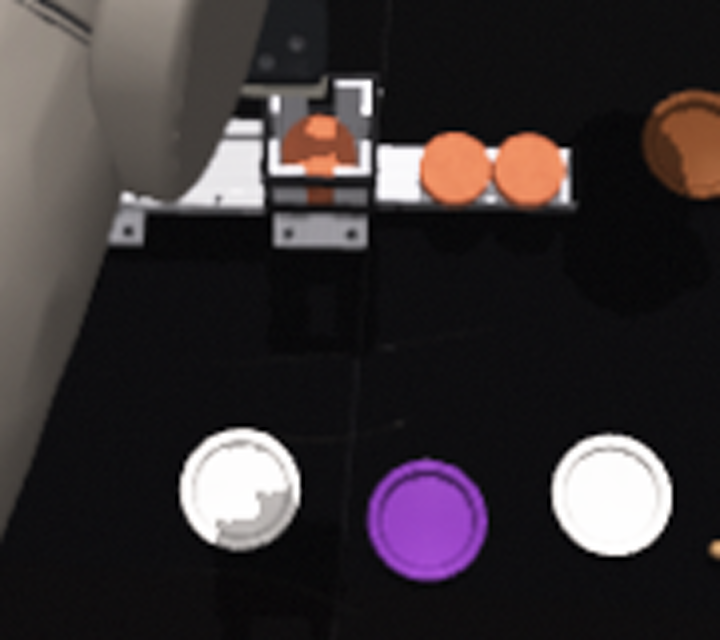

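View pics/w6.png

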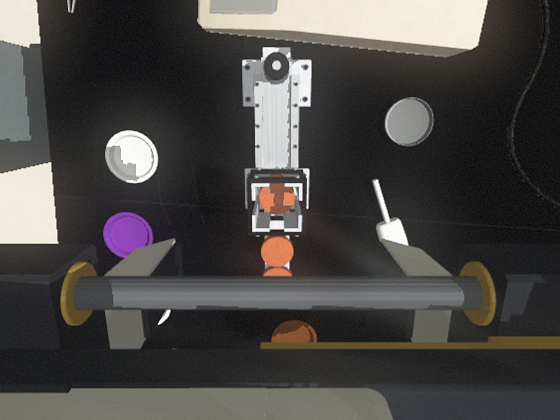

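View pics/s6.png

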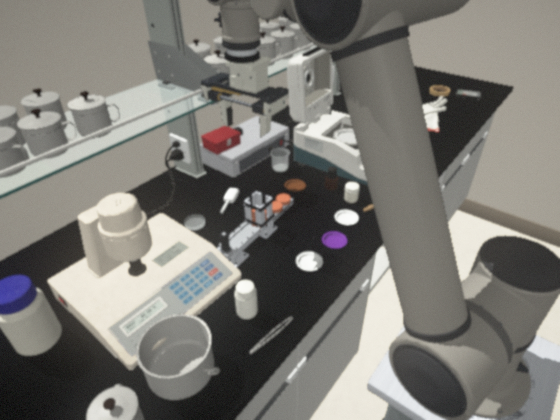

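Run:
```python
from h import *
t=load('top6');w=load('w6');s=load('s6')
m=tmask(t);m[:,:293]=0;m[:,335:]=0;m[:170]=0;m[195:]=0
vs,us=np.nonzero(m);print(us.min(),us.max(),vs.min(),vs.max())
# split with circles
D=cv2.distanceTransform(m,cv2.DIST_L2,5)
for a,b in((293,313),(313,335)):
    mm=m.copy();mm[:,:a]=0;mm[:,b:]=0
    cn=max(cv2.findContours(mm,0,1)[0],key=cv2.contourArea);e=cv2.fitEllipse(cn);(x,y),r=cv2.minEnclosingCircle(cn)
    print(e,(x,y,r),onplane(t,*e[0],30).round(1),np.median(cloud(t)[mm>0][:,2]))
m=tmask(w);m[:236]=0;m[264:]=0;m[:,:250]=0;m[:,310:]=0
cn=max(cv2.findContours(m,0,1)[0],key=cv2.contourArea);e=cv2.fitEllipse(cn);print('w',e,onplane(w,*e[0],30).round(1),np.median(cloud(w)[m>0][:,2]))
P=cloud(w);q=P[45:90,250:305].reshape(-1,3);q=q[(q[:,2]>80)&(q[:,2]<92)];print('grip',cv2.minAreaRect(q[:,:2].astype(np.float32)))
q=P[160:245,235:320].reshape(-1,3);q=q[(q[:,2]>97)&(q[:,2]<108)];print('mag',cv2.minAreaRect(q[:,:2].astype(np.float32)))
m=tmask(s);vs,us=np.nonzero(m[190:215,265:300]);print(us.min()+265,us.max()+265,vs.min()+190,vs.max()+190)
m[:190]=0;m[215:]=0;m[:,:265]=0;m[:,300:]=0
for p in [(624.3,-150.3,32),(627.5,-194,32)]: print(pix(s,p))
im=s['color'][180:225,255:305,::-1];cv2.imwrite('pics/s6z.png',cv2.resize(im,None,fx=10,fy=10,interpolation=cv2.INTER_CUBIC))
```

```text
295 330 173 191
((303.2865905761719, 181.63717651367188), (17.156553268432617, 17.593284606933594), 169.9656524658203) (303.0970153808594, 181.6641845703125, 9.204401969909668) [ 624.3 -150.6   30. ] 30.98993395985881
((321.5341796875, 182.04002380371094), (16.899330139160156, 17.93806266784668), 6.022953987121582) (321.5, 182.0, 9.178879737854004) [ 627.3 -193.9   30. ] 30.958276212021985
w ((276.9219665527344, 250.11407470703125), (28.279483795166016, 32.98165512084961), 82.8985366821289) [ 624.1 -146.6   30. ] 32.085842409491306
grip ((606.6295166015625, 77.99962615966797), (25.787540435791016, 25.349720001220703), 4.545638084411621)
mag ((617.7036743164062, -68.10478973388672), (64.76594543457031, 67.22940063476562), 4.201547622680664)
272 290 193 211
[274.04117826 204.96031983]
[282.18940345 197.65255884]
```

View pics/s6z.png

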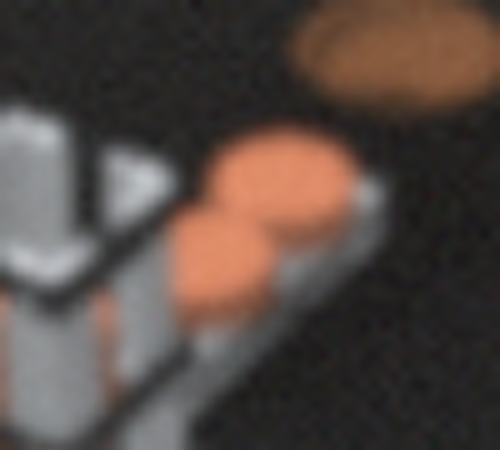

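Run:
```python
from h import *
go(627.2,-192.5,295,94.4);go(627.2,-192.5,26.3,94.4)
```

```text
t 12.325 pos [616.  -35.2 295.4] yaw 94.19 F [ 0.4 -0.3 -0.5] w 92.2 -> shift [-157.7   -0.3   -1.6] spin -0.21
t 12.325 pos [616.  -35.2 295.4] yaw 94.19 F [ 0.4 -0.3 -0.5] w 92.2 -> shift [-161.1   -0.6  267.1] spin -0.21
```

>>> carry_out --pt "0 -55 0 0 -0.2" --pt "0 -110 0 10 -0.2" --pt "0 -158 -0.3 50 -0.2" --pt "0 -160 -0.5 110 -0.2" --pt "0 -160.5 -0.5 170 -0.2" --pt "0 -160.5 -0.5 215 -0.2" --pt "0 -160.5 -0.5 225 -0.2" --pt "0 -160.5 -0.5 225 -0.2"

```text
time: 13.32
tool_pos: [627.5, -191.6, 68.5]
tcp_rot: [3.141, -0.013, 1.648]
contact_force: [1.2, -0.4, 0.5]
grip_width: 91.7
```

Run:
```python
from h import *
w=snap('wrist','w7');go(627.2,-192.5,26.3,94.4)
print(pix(w,[627.2,-192.5,32]))
```

```text
t 13.375 pos [ 628.3 -192.1   69.9] yaw 94.43 F [0.3 0.2 0.6] w 91.6 -> shift [-0.8 -1.3 43.6] spin 0.03
[277.09156932 225.84769841]
```

View pics/w7.png

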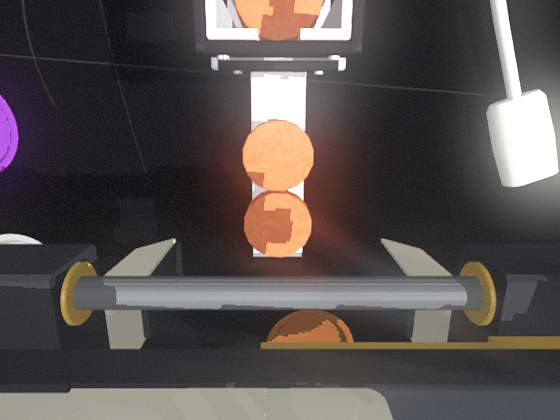

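Run:
```python
from h import *
w=load('w7');m=tmask(w)
for a,b in((115,189),(194,260)):
    mm=m.copy();mm[:a]=0;mm[b:]=0;mm[:,:235]=0;mm[:,325:]=0
    mm=cv2.morphologyEx(mm,cv2.MORPH_CLOSE,np.ones((9,9)))
    cn=cv2.convexHull(max(cv2.findContours(mm,0,1)[0],key=cv2.contourArea));e=cv2.fitEllipse(cn);print(e,onplane(w,*e[0],30).round(1))
```

```text
((278.49609375, 156.29368591308594), (70.71559143066406, 75.57672119140625), 120.7696533203125) [ 624.7 -148.7   30. ]
((279.2497863769531, 223.2487030029297), (65.82064056396484, 74.35003662109375), 91.28765869140625) [ 628.5 -191.3   30. ]
```

>>> carry_out --pt "0 -0.5 -0.5 20 0" --pt "0 -0.6 -0.5 38 0" --pt "0 -0.6 -0.5 43.5 0" --pt "0 -0.6 -0.5 43.5 0" --pt "1 -0.6 -0.5 43.5 0" --pt "1 -0.6 -0.5 43.5 0" --pt "1 -0.6 -0.5 43.5 0" --pt "1 -0.6 -0.5 43.5 0" --pt "1 -0.6 -0.5 43.5 0" --pt "1 -0.6 -0.5 43.5 0"

```text
time: 14.62
tool_pos: [628.0, -192.2, 26.4]
tcp_rot: [3.138, -0.012, 1.648]
contact_force: [0.4, -0.6, -0.1]
grip_width: 36.4
```

>>> carry_out --pt "1 0 0 0 0" --pt "1 0 0 0 0" --pt "1 0 0 0 0"

```text
time: 15.0
tool_pos: [628.0, -192.3, 26.4]
tcp_rot: [3.138, -0.012, 1.648]
contact_force: [-0.2, -1.1, 0.3]
grip_width: 6.9
```

Run:
```python
from h import *
go(627.2,-192.5,90,94.4);go(441.5,-256,90,94.4)
```

```text
t 15.0 pos [ 628.  -192.3   26.4] yaw 94.43 F [-0.2 -1.1  0.3] w 6.9 -> shift [  0.6  -0.6 -63.6] spin 0.03
t 15.0 pos [ 628.  -192.3   26.4] yaw 94.43 F [-0.2 -1.1  0.3] w 6.9 -> shift [ -48.4 -190.6  -64.8] spin 0.03
```

Run:
```python
from h import *
w=snap('wrist','w8');s=snap('scene','s8')
im=s['color'][150:250,220:340,::-1];cv2.imwrite('pics/s8z.png',cv2.resize(im,None,fx=6,fy=6,interpolation=cv2.INTER_CUBIC))
```

```text
(no output)
```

View pics/w8.png

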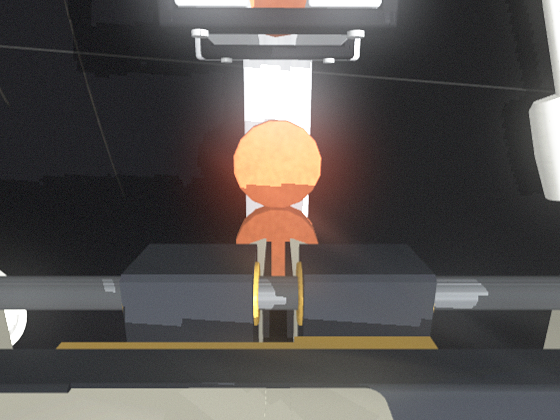

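View pics/s8z.png

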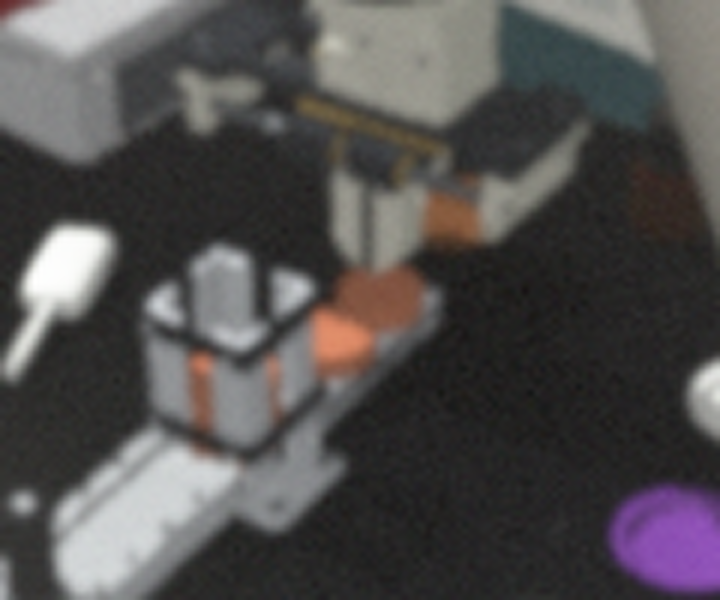

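Run:
```python
from h import *
w=load('w8');P=cloud(w)
for v in range(236,300,4): print(v,[tuple(P[v,u].round(0)) for u in (262,266,277,290,293)])
s=load('s8');P=cloud(s)
for zv in range(225,310,8): print(zv,[tuple(P[150+zv//6,220+u//6].round(0)) for u in (350,375,400)])
print(pix(s,[628,-192.3,26.4])-[220,150], pix(s,[628,-192.3,32])-[220,150])
go(628,-192.3,26.4)
```

```text
236 [(np.float64(619.0), np.float64(-185.0), np.float64(33.0)), (np.float64(621.0), np.float64(-186.0), np.float64(32.0)), (np.float64(627.0), np.float64(-185.0), np.float64(32.0)), (np.float64(634.0), np.float64(-185.0), np.float64(32.0)), (np.float64(635.0), np.float64(-184.0), np.float64(33.0))]
240 [(np.float64(620.0), np.float64(-181.0), np.float64(50.0)), (np.float64(622.0), np.float64(-188.0), np.float64(32.0)), (np.float64(627.0), np.float64(-187.0), np.float64(32.0)), (np.float64(633.0), np.float64(-180.0), np.float64(51.0)), (np.float64(634.0), np.float64(-180.0), np.float64(51.0))]
244 [(np.float64(620.0), np.float64(-181.0), np.float64(56.0)), (np.float64(622.0), np.float64(-182.0), np.float64(52.0)), (np.float64(627.0), np.float64(-190.0), np.float64(32.0)), (np.float64(633.0), np.float64(-180.0), np.float64(55.0)), (np.float64(634.0), np.float64(-180.0), np.float64(56.0))]
248 [(np.float64(620.0), np.float64(-180.0), np.float64(62.0)), (np.float64(622.0), np.float64(-182.0), np.float64(58.0)), (np.float64(628.0), np.float64(-191.0), np.float64(33.0)), (np.float64(632.0)
[... 5182 characters left out ...]
))]
289 [(np.float64(634.0), np.float64(-182.0), np.float64(34.0)), (np.float64(626.0), np.float64(-191.0), np.float64(33.0)), (np.float64(616.0), np.float64(-198.0), np.float64(33.0))]
297 [(np.float64(632.0), np.float64(-180.0), np.float64(33.0)), (np.float64(622.0), np.float64(-185.0), np.float64(35.0)), (np.float64(614.0), np.float64(-195.0), np.float64(32.0))]
305 [(np.float64(628.0), np.float64(-174.0), np.float64(34.0)), (np.float64(619.0), np.float64(-181.0), np.float64(34.0)), (np.float64(611.0), np.float64(-192.0), np.float64(32.0))]
[61.72495076 49.35534757] [61.71554003 47.85716438]
t 15.1 pos [ 628.  -192.3   26.4] yaw 94.43 F [ 0.5 -0.7 -0.2] w 1.4 -> shift [-0.  0. -0.] spin 0
```

Run:
```python
from h import *
print(bot.tcp_to_grasp)
for nm,tz in (('w7',69.9),('w2',121.2),('w3',46.3),('w8',26.4)):
    w=load(nm);P=cloud(w);q=P[200:275].reshape(-1,3);T=w['camera_from_world']
    # finger pixels: within 30mm in depth
    d=w['depth'][225:276]; Q=P[225:276]
    f=(d>100)&(d<185)
    z=Q[f][:,2];print(nm,len(z),np.percentile(z,[0,1,5,50]).round(1) if len(z) else '', 'rel',(np.percentile(z,[0,1])-tz).round(1) if len(z) else '')
    for u in (172,174,176,178,384,386): print(u,[round(P[v,u,2]) for v in range(238,262,3)])
```

```text
18.8
w7 3978 [ 88.6  90.7  93.2 111.9] rel [18.7 20.8]
172 [91, 95, 95, 98, 101, 104, 103, 104]
174 [90, 92, 94, 98, 99, 101, 102, 101]
176 [0, 91, 95, 97, 97, 97, 98, 97]
178 [1, 90, 93, 94, 93, 95, 94, 96]
384 [90, 94, 96, 98, 102, 105, 105, 106]
386 [1, 94, 98, 99, 101, 105, 107, 108]
w2 3977 [141.5 143.1 145.5 164.1] rel [20.3 21.9]
172 [142, 147, 147, 150, 155, 156, 155, 157]
174 [144, 144, 146, 150, 153, 153, 153, 153]
176 [1, 143, 147, 149, 150, 149, 151, 150]
178 [0, 143, 146, 146, 146, 145, 146, 147]
384 [143, 147, 148, 150, 153, 155, 157, 158]
386 [0, 148, 151, 152, 153, 157, 159, 160]
w3 4042 [51.  52.9 59.  84.6] rel [4.7 6.6]
172 [-1, 1, 140, 143, 143, 146, 148, 149]
174 [0, 0, 139, 141, 143, 145, 147, 149]
176 [1, -1, 139, 143, 143, 147, 147, 150]
178 [0, 1, 140, 142, 145, 146, 148, 149]
384 [0, 1, 140, 141, 144, 146, 148, 148]
386 [0, 0, 142, 141, 144, 147, 148, 149]
w8 1926 [30.8 31.3 31.7 33.7] rel [4.4 4.9]
172 [1, 0, 119, 122, 123, 125, 129, 129]
174 [1, 0, 120, 122, 123, 126, 127, 130]
176 [0, 0, 120, 121, 124, 126, 127, 130]
178 [1, 1, 120, 122, 123, 125, 128, 129]
384 [0, 0, 119, 122, 124, 127, 129, 130]
386 [1, 1, 121, 122, 124, 126, 128, 129]
```

>>> carry_out --pt "1 0 0 5 0" --pt "1 0 0 10 0" --pt "1 0 0 10 0"

```text
time: 15.48
tool_pos: [627.5, -191.9, 15.5]
tcp_rot: [3.14, -0.012, 1.648]
contact_force: [0.2, -0.3, -0.1]
grip_width: 0.3
```

>>> carry_out --pt "1 0 0 1 0" --pt "1 0 0 1 0"

```text
time: 15.72
tool_pos: [627.5, -191.9, 14.4]
tcp_rot: [3.14, -0.012, 1.648]
contact_force: [0.8, -0.0, 0.0]
grip_width: 0.6
```

>>> carry_out --pt "1 0 0 1 0" --pt "1 0 0 1 0"

```text
time: 15.98
tool_pos: [627.5, -191.8, 13.4]
tcp_rot: [3.14, -0.012, 1.648]
contact_force: [-0.6, 0.6, 0.2]
grip_width: 0.3
```

>>> carry_out --pt "1 0 0 1 0" --pt "1 0 0 1 0"

```text
time: 16.23
tool_pos: [627.4, -191.8, 12.3]
tcp_rot: [3.14, -0.012, 1.648]
contact_force: [-0.3, -0.2, 0.6]
grip_width: 0.4
```

>>> carry_out --pt "1 0 0 1 0" --pt "1 0 0 1 0"

```text
time: 16.48
tool_pos: [627.3, -191.8, 11.2]
tcp_rot: [3.14, -0.013, 1.648]
contact_force: [-0.1, -0.5, -0.2]
grip_width: 0.6
```

>>> carry_out --pt "1 0 0 0.7 0" --pt "1 0 0 0.7 0"

```text
time: 16.73
tool_pos: [627.4, -191.8, 11.0]
tcp_rot: [3.14, -0.012, 1.648]
contact_force: [-1.7, 0.9, 4.5]
grip_width: 0.4
```

>>> carry_out --pt "0.2 0 0.5 -10 0" --pt "0.2 0 0.5 -10 0" --pt "0.2 0 0.5 -10 0" --pt "0.2 0 0.5 -10 0" --pt "0.2 0 0.5 -10 0" --pt "0.2 0 0.5 -10 0" --pt "0.2 0 0.5 -10 0" --pt "0.2 0 0.5 -10 0" --pt "0.2 0 0.5 -5 0"

```text
time: 17.85
tool_pos: [628.2, -192.0, 16.3]
tcp_rot: [3.139, -0.012, 1.648]
contact_force: [0.7, -0.1, 1.4]
grip_width: 73.0
```

Run:
```python
from h import *
go(628,-192.2,5.4,94.4)
```

```text
t 17.85 pos [ 628.2 -192.    16.3] yaw 94.44 F [ 0.7 -0.1  1.4] w 73.0 -> shift [-0.3 -0.3 10.9] spin 0.04
```

>>> carry_out --pt "0.2 0 0 8 0" --pt "0.2 -0.3 -0.3 11 0" --pt "0.2 -0.3 -0.3 11 0" --pt "1 -0.3 -0.3 11 0" --pt "1 -0.3 -0.3 11 0" --pt "1 -0.3 -0.3 11 0" --pt "1 -0.3 -0.3 11 0" --pt "1 -0.3 -0.3 11 0" --pt "1 -0.3 -0.3 11 0" --pt "1 -0.3 -0.3 11 0"

```text
time: 19.1
tool_pos: [628.0, -192.2, 5.4]
tcp_rot: [3.139, -0.012, 1.648]
contact_force: [-0.4, -0.3, 1.7]
grip_width: 42.6
```

Run:
```python
from h import *
go(628,-192.2,5.4,94.4);go(441.5,-256,25.4,94.4);go(441.5,-256,-11,94.4)
```

```text
t 19.1 pos [ 628.  -192.2    5.4] yaw 94.44 F [-0.4 -0.3  1.7] w 42.6 -> shift [-0. -0.  0.] spin 0.04
t 19.1 pos [ 628.  -192.2    5.4] yaw 94.44 F [-0.4 -0.3  1.7] w 42.6 -> shift [ -49.  -190.9  -21.1] spin 0.04
t 19.1 pos [ 628.  -192.2    5.4] yaw 94.44 F [-0.4 -0.3  1.7] w 42.6 -> shift [ -49.4 -191.    15.3] spin 0.04
```

>>> carry_out --pt "1 0 0 -2 0" --pt "1 0 0 -5 0" --pt "1 0 0 -10 0" --pt "1 0 0 -15 0" --pt "1 0 0 -15 0"

```text
time: 19.73
tool_pos: [628.4, -192.5, 21.1]
tcp_rot: [3.138, -0.011, 1.648]
contact_force: [0.6, 0.2, -0.1]
grip_width: 42.4
```

Run:
```python
from h import *
s=snap('scene','s9');w=snap('wrist','w9');go(441.5,-256,25.4,94.4)
im=s['color'][150:250,220:340,::-1];cv2.imwrite('pics/s9z.png',cv2.resize(im,None,fx=6,fy=6,interpolation=cv2.INTER_CUBIC))
```

```text
t 19.825 pos [ 628.  -192.4   20.5] yaw 94.43 F [ 0.5 -0.9 -0.7] w 42.4 -> shift [ -49.  -190.8   -6. ] spin 0.03
```

View pics/s9z.png

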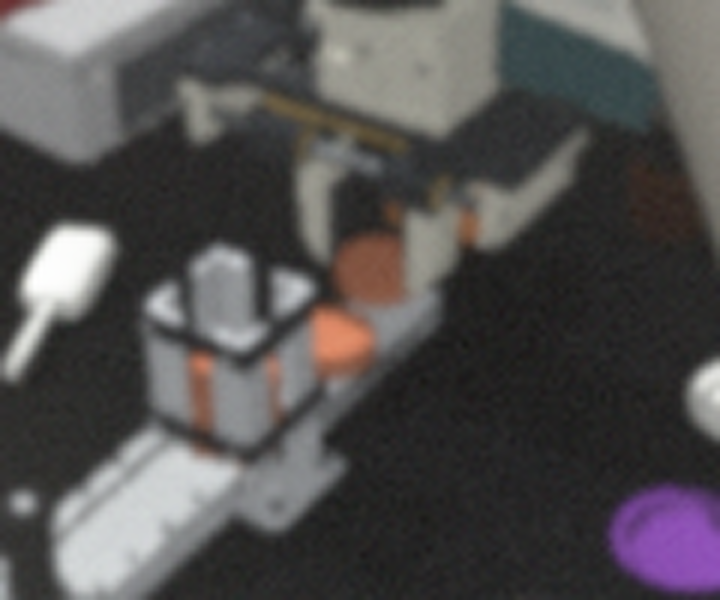

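View pics/w9.png

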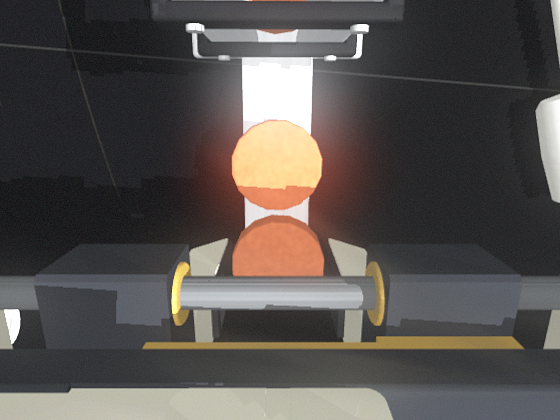

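Run:
```python
from h import *
w=load('w9');P=cloud(w)
m=tmask(w);m[:216]=0;m[274:]=0;m[:,:228]=0;m[:,328:]=0
q=P[m>0];A=np.c_[q[:,:2]-q[:,:2].mean(0),np.ones(len(q))];r=np.linalg.lstsq(A,q[:,2],rcond=None)[0];z=A@r
print(len(q),q.mean(0),r)
ed=[(onplane(w,u,np.nonzero(m[:,u])[0].min(),47)) for u in range(245,312,6)]
ed=np.array(ed)[:,:2];B=np.c_[2*ed,np.ones(len(ed))];x=np.linalg.lstsq(B,(ed**2).sum(1),rcond=None)[0];print('centre',x[:2],np.sqrt(x[2]+x[0]**2+x[1]**2))
```

```text
4611 [ 628.0198318  -183.51358066   46.29509203] [-0.27612857  0.56105928 46.29509203]
centre [ 629.34829227 -188.17463396] 20.68030594801242
```

Run:
```python
from h import *
w=load('w9');P=cloud(w)
for v in (218,225,235,245,255,265,272): print(v,[tuple(P[v,u].round(1).tolist()) for u in (250,278,300)])
m=tmask(w);m[:216]=0;m[274:]=0;m[:,:228]=0;m[:,328:]=0
f=(m>0)&(P[...,2]>38)&(P[...,2]<56);q=P[f];A=np.c_[q[:,:2]-q[:,:2].mean(0),np.ones(len(q))];print(f.sum(),np.linalg.lstsq(A,q[:,2],rcond=None)[0])
```

```text
218 [(612.3, -179.2, 18.2), (626.6, -171.0, 41.6), (638.9, -177.1, 18.3)]
225 [(613.7, -176.1, 39.5), (626.7, -172.5, 47.6), (636.8, -172.5, 45.2)]
235 [(614.4, -178.1, 47.7), (627.0, -176.9, 48.3), (637.0, -176.6, 47.1)]
245 [(614.7, -182.9, 47.8), (627.4, -182.0, 47.5), (637.3, -180.7, 49.0)]
255 [(615.0, -187.8, 47.8), (627.8, -186.9, 47.4), (637.9, -186.1, 47.6)]
265 [(615.3, -192.6, 48.0), (628.2, -191.9, 47.3), (638.3, -191.0, 47.7)]
272 [(615.5, -196.6, 47.1), (628.4, -194.9, 48.5), (638.7, -194.5, 47.7)]
4417 [ 4.63472006e-03 -8.96092084e-02  4.71438937e+01]
```

Run:
```python
from h import *
go(441.5,-305,65,94.4)
```

```text
t 19.825 pos [ 628.  -192.4   20.5] yaw 94.43 F [ 0.5 -0.9 -0.7] w 42.4 -> shift [ -97.4 -194.5  -46.2] spin 0.03
```

>>> carry_out --pt "1 0 0 -20 0" --pt "1 -10 -25 -46 0" --pt "1 -30 -60 -46 0" --pt "1 -50 -95 -46 0" --pt "1 -68 -130 -46 0" --pt "1 -86 -165 -46 0" --pt "1 -97 -188 -46 0" --pt "1 -97.5 -194 -46 0" --pt "1 -97.5 -194.5 -46 0" --pt "1 -97.5 -194.5 -46 0"

```text
time: 21.08
tool_pos: [442.3, -304.7, 64.8]
tcp_rot: [3.138, -0.012, 1.649]
contact_force: [-0.7, -0.7, 0.5]
grip_width: 42.7
```

Run:
```python
from h import *
w=snap('wrist','w10');go(441.5,-256,25,94.4)
```

```text
t 21.125 pos [ 442.3 -304.6   64.8] yaw 94.5 F [-0.1  0.8 -1.3] w 42.1 -> shift [48.1  2.9 40.4] spin 0.1
```

View pics/w10.png

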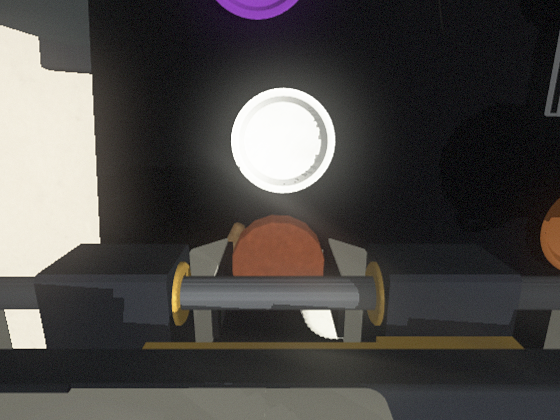

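Run:
```python
from h import *
w=load('w10');g=w['color'].min(2)
m=np.zeros_like(g);m[75:208,215:350]=(g[75:208,215:350]>110);cn=max(cv2.findContours(m,0,1)[0],key=cv2.contourArea)
e=cv2.fitEllipse(cv2.convexHull(cn));p=onplane(w,*e[0],7);print(e,p)
P=cloud(w);print(P[140,275])
go(p[0],p[1]-1,25,94.4);go(441.9,-254.8,-11,94.4)
```

```text
((282.7451477050781, 140.08985900878906), (104.98053741455078, 106.28638458251953), 10.606466293334961) [ 441.75069355 -253.46175973    7.        ]
[ 4.36688947e+02 -2.54351029e+02 -8.80587009e-02]
t 21.125 pos [ 442.3 -304.6   64.8] yaw 94.5 F [-0.1  0.8 -1.3] w 42.1 -> shift [49.6  3.2 40.4] spin 0.1
t 21.125 pos [ 442.3 -304.6   64.8] yaw 94.5 F [-0.1  0.8 -1.3] w 42.1 -> shift [48.8  3.2 76.4] spin 0.1
```

>>> carry_out --pt "1 25 2 0 0" --pt "1 45 3 10 0" --pt "1 48.5 3 30 0" --pt "1 48.8 3 50 0" --pt "1 48.8 3 62 0" --pt "1 48.8 3 70 0" --pt "1 48.8 3 73 0" --pt "1 48.8 3 74 0" --pt "1 48.8 3 74 0"

```text
time: 22.25
tool_pos: [441.9, -255.1, -8.3]
tcp_rot: [3.138, -0.011, 1.649]
contact_force: [-0.3, 0.2, -0.5]
grip_width: 42.4
```

>>> carry_out --pt "1 0 0 0.6 0" --pt "1 0 0 1 0" --pt "1 0 0 1 0"

```text
time: 22.62
tool_pos: [441.9, -255.1, -9.2]
tcp_rot: [3.138, -0.011, 1.649]
contact_force: [-0.4, 0.5, -1.2]
grip_width: 42.6
```

>>> carry_out --pt "1 0 0 0.7 0" --pt "1 0 0 1 0" --pt "1 0 0 1 0"

```text
time: 23.0
tool_pos: [441.8, -255.1, -10.3]
tcp_rot: [3.138, -0.011, 1.649]
contact_force: [0.4, 0.2, 0.3]
grip_width: 42.6
```

>>> carry_out --pt "1 0 0 0.5 0" --pt "1 0 0 0.7 0" --pt "1 0 0 0.7 0"

```text
time: 23.38
tool_pos: [441.9, -255.1, -11.0]
tcp_rot: [3.138, -0.011, 1.649]
contact_force: [-0.2, -0.2, -0.6]
grip_width: 42.4
```

>>> carry_out --pt "1 0 0 0.5 0" --pt "1 0 0 0.5 0"

```text
time: 23.62
tool_pos: [441.9, -255.1, -11.2]
tcp_rot: [3.138, -0.011, 1.649]
contact_force: [-0.9, 0.7, 4.3]
grip_width: 42.5
```

>>> carry_out --pt "0.4 0 0 0 0" --pt "0.4 0 0 0 0" --pt "0.4 0 0 0 0" --pt "0.4 0 0 0 0" --pt "0.2 0 0 -10 0" --pt "0.2 0 0 -40 0" --pt "0.2 -45 0 -75 0" --pt "0.2 -45 0 -75 0" --pt "0.2 -45 0 -75 0"

```text
time: 24.75
tool_pos: [444.7, -300.3, 63.3]
tcp_rot: [3.138, -0.012, 1.649]
contact_force: [0.2, 0.2, 0.8]
grip_width: 73.4
```

Run:
```python
from h import *
w=snap('wrist','w11');go(624.5,-148.9,50,94.4)
```

```text
t 24.8 pos [ 444.5 -299.7   62.8] yaw 94.5 F [ 0.3  1.2 -0.1] w 73.4 -> shift [136.  191.3  14.9] spin 0.1
```

View pics/w11.png

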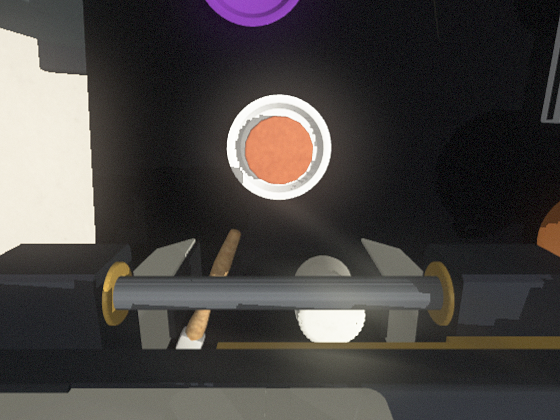

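>>> carry_out --pt "0.2 35 48 0 0" --pt "0.2 70 98 0 0" --pt "0.2 105 148 0 0" --pt "0.2 132 184 0 0" --pt "0.2 136 191 8 0" --pt "0.2 136 191.3 25 0" --pt "0.2 136 191.3 25 0"

```text
time: 25.68
tool_pos: [621.8, -149.0, 37.2]
tcp_rot: [-3.139, -0.015, 1.648]
contact_force: [0.8, -0.2, 0.1]
grip_width: 73.8
```

Run:
```python
from h import *
w=snap('wrist','w12');go(624.5,-148.9,5.4,94.4)
print(pix(w,[624.5,-148.9,32]))
m=tmask(w)
```

```text
t 25.725 pos [ 622.7 -149.5   38.4] yaw 94.41 F [ 0.4 -0.5 -0.3] w 73.1 -> shift [-0.   1.9 33. ] spin 0.01
[282.62821196 241.92973523]
```

View pics/w12.png

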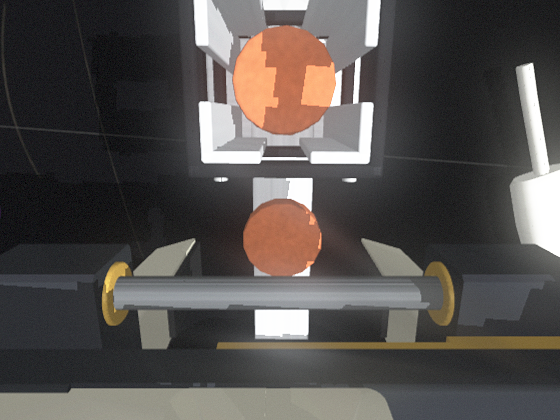

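>>> carry_out --pt "0.2 0 1.8 15 0" --pt "0.2 0 1.8 28 0" --pt "0.2 0 1.8 33 0" --pt "0.2 0 1.8 33 0"

```text
time: 26.22
tool_pos: [624.1, -148.9, 4.9]
tcp_rot: [-3.14, -0.014, 1.648]
contact_force: [0.2, -0.7, -0.4]
grip_width: 73.6
```

Run:
```python
from h import *
go(624.5,-148.9,5.4,94.4)
```

```text
t 26.225 pos [ 624.1 -148.9    4.9] yaw 94.41 F [ 0.2 -0.7 -0.4] w 73.6 -> shift [-0.   0.4 -0.5] spin 0.01
```

>>> carry_out --pt "1 0 0.4 -0.4 0" --pt "1 0 0.4 -0.4 0" --pt "1 0 0.4 -0.4 0" --pt "1 0 0.4 -0.4 0" --pt "1 0 0.4 -0.4 0" --pt "1 0 0.4 -0.4 0" --pt "1 0 0.4 -0.4 0"

```text
time: 27.1
tool_pos: [624.6, -148.9, 5.5]
tcp_rot: [-3.14, -0.014, 1.648]
contact_force: [-0.1, 1.0, 3.2]
grip_width: 42.4
```

>>> carry_out --pt "1 0 0 -2 0" --pt "1 0 0 -8 0" --pt "1 0 0 -25 0" --pt "1 0 0 -45 0" --pt "1 0 0 -60 0" --pt "1 0 0 -60 0"

```text
time: 27.85
tool_pos: [625.8, -150.1, 67.5]
tcp_rot: [3.14, -0.013, 1.648]
contact_force: [0.6, -0.5, -1.8]
grip_width: 42.6
```

Run:
```python
from h import *
go(425.5,-85,65,94.4)
w=snap('wrist','w13')
```

```text
t 27.85 pos [ 625.8 -150.1   67.5] yaw 94.41 F [ 0.6 -0.5 -1.8] w 42.6 -> shift [  80.2 -194.7    3.2] spin 0.01
```

View pics/w13.png

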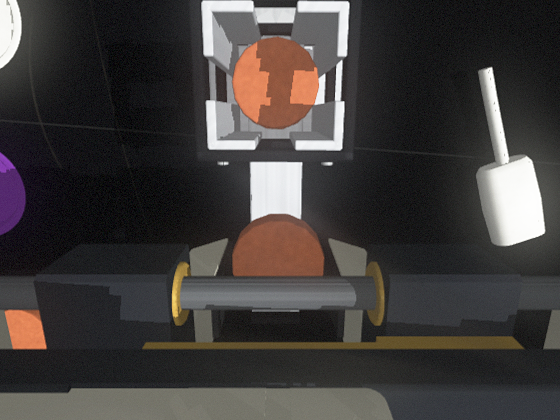

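>>> carry_out --pt "1 0 -25 0 0" --pt "1 0 -60 0 0" --pt "1 0 -98 0 0" --pt "1 15 -136 2 0" --pt "1 40 -170 3 0" --pt "1 65 -190 3 0" --pt "1 78 -194.5 3 0" --pt "1 80 -194.5 3 0" --pt "1 80 -194.5 3 0"

```text
time: 29.02
tool_pos: [426.1, -85.5, 64.4]
tcp_rot: [3.141, -0.013, 1.648]
contact_force: [-0.6, 0.3, -1.4]
grip_width: 42.5
```

Run:
```python
from h import *
w=snap('wrist','w14');g=w['color'].min(2)
m=(g>110).astype(np.uint8);m[208:]=0;m[:75]=0;m[:,:200]=0;m[:,360:]=0
cn=max(cv2.findContours(m,0,1)[0],key=cv2.contourArea)
e=cv2.fitEllipse(cv2.convexHull(cn));p=onplane(w,*e[0],7);print(e,p)
go(p[0],p[1]-1.5,25,94.4);go(p[0],p[1]-1.5,-9,94.4)
```

```text
((282.6109313964844, 146.1077423095703), (104.62191009521484, 105.69475555419922), 12.392083168029785) [425.68325975 -38.04427851   7.        ]
t 29.075 pos [426.  -85.5  64.3] yaw 94.41 F [-1.  -0.1 -0.2] w 42.5 -> shift [45.4  3.2 39.9] spin 0.01
t 29.075 pos [426.  -85.5  64.3] yaw 94.41 F [-1.  -0.1 -0.2] w 42.5 -> shift [44.9  3.2 73.9] spin 0.01
```

View pics/w14.png

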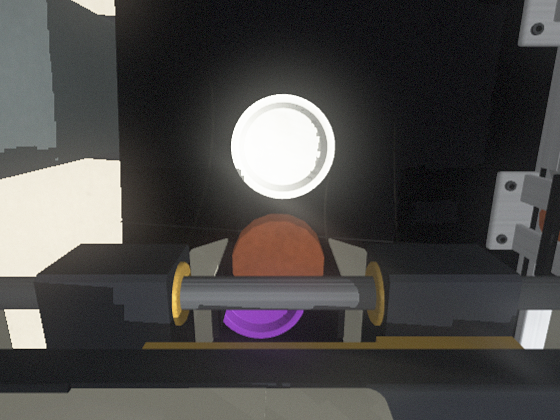

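Dish L is at (283,146) in the wrist picture, and the disc is held level. I'm setting it down the same way as the first.

>>> carry_out --pt "1 22 2 0 0" --pt "1 42 3 10 0" --pt "1 45 3.2 30 0" --pt "1 45 3.2 50 0" --pt "1 45 3.2 62 0" --pt "1 45 3.2 70 0" --pt "1 45 3.2 73.5 0" --pt "1 45 3.2 74.5 0" --pt "1 45 3.2 74.5 0"

```text
time: 30.2
tool_pos: [426.0, -39.6, -9.3]
tcp_rot: [3.14, -0.013, 1.648]
contact_force: [-0.3, -0.7, -0.2]
grip_width: 42.3
```

>>> carry_out --pt "1 0 0 0.6 0" --pt "1 0 0 1 0" --pt "1 0 0 1 0"

```text
time: 30.58
tool_pos: [426.0, -39.6, -10.2]
tcp_rot: [3.14, -0.013, 1.648]
contact_force: [0.5, -0.3, -0.1]
grip_width: 42.3
```

>>> carry_out --pt "1 0 0 0.5 0" --pt "1 0 0 0.8 0" --pt "1 0 0 0.8 0"

```text
time: 30.95
tool_pos: [426.1, -39.6, -11.0]
tcp_rot: [3.14, -0.013, 1.648]
contact_force: [-0.2, -0.5, 0.0]
grip_width: 42.3
```

>>> carry_out --pt "1 0 0 0.5 0" --pt "1 0 0 0.5 0"

```text
time: 31.2
tool_pos: [426.1, -39.5, -11.1]
tcp_rot: [3.14, -0.013, 1.648]
contact_force: [-1.5, 0.4, 6.8]
grip_width: 42.1
```

>>> carry_out --pt "0.4 0 0 0 0" --pt "0.4 0 0 0 0" --pt "0.4 0 0 0 0" --pt "0.4 0 0 0 0" --pt "0.3 0 0 -10 0" --pt "0.3 0 0 -40 0" --pt "0.3 -45 0 -75 0" --pt "0.3 -95 0 -130 0" --pt "0.3 -110 0 -180 0" --pt "0.3 -110 0 -180 0"

```text
time: 32.45
tool_pos: [436.8, -154.3, 172.2]
tcp_rot: [3.132, -0.007, 1.646]
contact_force: [-0.1, 0.0, -0.5]
grip_width: 64.3
```

Run:
```python
from h import *
w=snap('wrist','w15');t=snap('top','top15');snap('scene','s15')
def cen(c,m,z,hull=True):
    cn=max(cv2.findContours(m,0,1)[0],key=cv2.contourArea);e=cv2.fitEllipse(cv2.convexHull(cn));return onplane(c,*e[0],z).round(1)
g=t['color'].min(2);tm=tmask(t)
for n,(a,b) in dict(L=(228,275),R=(322,366)).items():
    B=np.zeros_like(tm);B[240:288,a:b]=1
    m=(((g>100)|(tm>0)).astype(np.uint8))*B;print(n,'dish',cen(t,m,7),'disc',cen(t,tm*B,15.5))
P=cloud(w);q=P[...,:].reshape(-1,3);k=(q[:,2]>80)&(q[:,2]<92)&(abs(q[:,0]-607)<20)&(q[:,1]>50)&(q[:,1]<95);print('grip',k.sum(),q[k].mean(0) if k.any() else '')
P=cloud(t);q=P[168:180,264:276].reshape(-1,3)[(tm[168:180,264:276]>0).ravel()];print('stack',np.percentile(q[:,2],[5,50,95]).round(1))
go(0,0,0)
im=t['color'][100:300,130:420,::-1];cv2.imwrite('pics/top15z.png',cv2.resize(im,None,fx=2.7,fy=2.7,interpolation=cv2.INTER_CUBIC))
```

```text
L dish [401.9 -11.1   7. ] disc [426.2 -41.7  15.5]Traceback (most recent call last):
  File "<stdin>", line 8, in <module>
  File "<stdin>", line 4, in cen
ValueError: max() iterable argument is empty
```

View pics/w15.png

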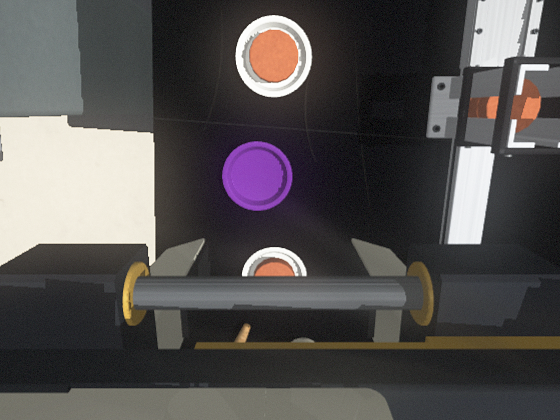

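View pics/s15.png

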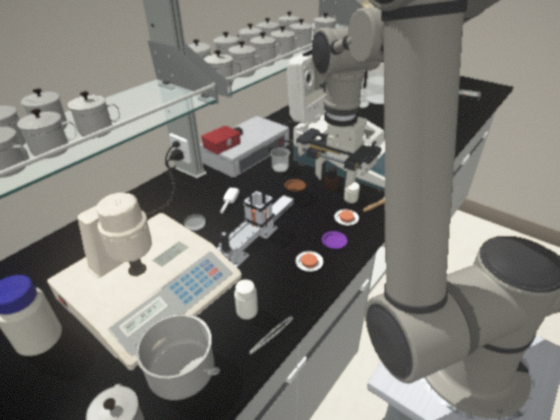

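Run:
```python
from h import *
w=load('w15');t=load('top15');s=load('s15')
def cen(c,m,z):
    cn=max(cv2.findContours(m,0,1)[0],key=cv2.contourArea);e=cv2.fitEllipse(cv2.convexHull(cn));return onplane(c,*e[0],z).round(1)
def box(m,b): 
    r=np.zeros_like(m);r[b[1]:b[3],b[0]:b[2]]=m[b[1]:b[3],b[0]:b[2]];return r
for n,c,b in (('wL',w,(225,8,325,105)),('sL',s,(290,245,330,275)),('sR',s,(330,205,362,228))):
    g=c['color'].min(2);tm=tmask(c);m=((g>100)|(tm>0)).astype(np.uint8)
    print(n,'dish',cen(c,box(m,b),7),'disc',cen(c,box(tm,b),15.5))
P=cloud(w);m=box(tmask(w),(240,25,305,88));q=P[m>0];A=np.c_[q[:,:2]-q[:,:2].mean(0),np.ones(len(q))];print('tilt/z L',np.linalg.lstsq(A,q[:,2],rcond=None)[0])
P=cloud(t);tm=tmask(t);q=P[168:180,264:276].reshape(-1,3)[(tm[168:180,264:276]>0).ravel()];print('stack',len(q),np.percentile(q[:,2],[5,50,95]).round(1) if len(q) else '')
w=load('w11');tm=tmask(w);m=((w['color'].min(2)>100)|(tm>0)).astype(np.uint8);b=(215,85,345,205);print('w11 R',cen(w,box(m,b),7),cen(w,box(tm,b),15.5))
go(0,0,0)
```

```text
wL dish [425.6 -38.2   7. ] disc [425.8 -38.9  15.5]
sL dish [424.2 -42.4   7. ] disc [421.  -37.2  15.5]
sR dish [ 440.3 -258.3    7. ] disc [ 437.9 -253.3   15.5]
tilt/z L [ 0.03968407 -0.49309899 17.12735718]
stack 126 [56.8 58.9 61.6]
w11 R [ 441.8 -253.4    7. ] [ 441.7 -254.5   15.5]
t 32.6 pos [ 433.6 -150.9  167. ] yaw 94.41 F [0.3 0.5 0.5] w 64.1 -> shift [ 181.5 -420.9  169.3] spin 0
```

Run:
```python
from h import *
for nm,us,vs in (('w15',(256,265,274,283,292),(35,45,55,65,75)),('w11',(255,267,279,291,303),(125,137,149,161,173))):
    P=cloud(load(nm));
    for v in vs: print(v,[round(float(np.median(P[v-2:v+3,u-2:u+3,2])),1) for u in us])
w=load('w15');P=cloud(w);q=P[33:77,255:294].reshape(-1,3);A=np.c_[q[:,:2]-q[:,:2].mean(0),np.ones(len(q))];print(np.linalg.lstsq(A,q[:,2],rcond=None)[0])
m=P[50:90,440:].reshape(-1,3)
```

```text
35 [2.2, 15.8, 16.2, 15.7, 1.6]
45 [16.2, 16.0, 15.8, 15.6, 15.7]
55 [15.9, 15.8, 16.4, 16.0, 15.9]
65 [15.8, 15.5, 15.7, 15.7, 15.8]
75 [1.5, 15.8, 16.1, 16.2, 1.8]
125 [14.5, 15.9, 15.8, 16.0, 1.6]
137 [15.8, 15.8, 15.9, 15.9, 15.5]
149 [15.8, 16.2, 15.9, 15.7, 15.7]
161 [15.5, 15.7, 15.9, 16.1, 16.1]
173 [15.0, 15.5, 15.9, 15.9, 1.8]
[ 1.12558651e-02 -4.14113560e-01  1.63267040e+01]
```

```bash
python3 -c "
from plant import bot
print(bot.close_job())"
```

```text
the job is handed in; nothing more can be done
None
```

I drew discs 1 and 2 with two full pusher strokes, set each down in its own aluminium dish, and handed the job in at about 32.6 s. I got no verdict.

**Last checks**
- **Discs:** by the wrist camera they lie about 1 mm from the dish middles. Their tops read flat at about 15.8 mm.
- **Magazine:** the stack top fell 87 → 73 → 59 mm, about one disc thickness per stroke, so three discs are left on the bed.
- **Pusher:** the grip measured about 146.5 mm behind the magazine just after I released it, against 147 mm fully back. I did not measure it again after placing the discs.
- **Bystanders:** the arm's path stayed clear of them. I did not re-measure where they stand.

**What disagreed or went wrong**
- **Pusher start:** it began about 6 mm forward, so the first stroke met its stop early. The wrist force reached about 44 N for a moment there. I read that as the pusher's stop and not the gripper's body hitting something, but only the disc position backs that up.
- **Missed grasp:** the fingertips end about 21 mm above the reported TCP, so the first grasp closed in the air above the disc. I found the offset by touching the disc top lightly, and both later grasps held.
- **Camera offsets:** the top and wrist cameras differed by about 3 mm along y, so I worked between the two.
- **Disagreeing checks:** a plane fit on disc 2 in the left-hand dish gave a false tilt, because depth from the dish floor got into it; point samples showed the disc flat. In the scene view the disc centres came out about 5 mm off the dish middles, probably because the discs' visible sides shift the outline.
- **Blocked check:** the arm hid the dishes from the top camera at the end, so a top-view check there was not possible.

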